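# Load the engraving lathe's blank magazine

### The job

Take the dust cap off the blank magazine and stand it upright on the bench. Press every brass blank down into the magazine against its spring until the latches hold it, each with its black index bar pointing at the red mark; then put the dust cap back on, fully seated, and after that push the feed lever right over to its other side. Leave the silver disc and the other tools where they are.

Things in the scene. Friction and masses are not known exactly. Their poses are not given: they have to be found in the camera images.
- mag: spring-loaded stack magazine, fixed. Origin on the bench under its vertical axis, z up; dark steel base 116 x 96 x 8 mm. Four brass guide posts at 35 deg either side of +x and -x, faces 29.3 mm from the axis, straight to 75 mm height, then flaring outwards 30 deg to 87 mm. Its +y and -y sides are open for fingers, 41 mm wide between posts
- mouth (a point): on the magazine's axis, 70 mm above the bench: where the underside of a blank set in the mouth comes to rest (top about 77 mm), lying on the sloping tops of the two sprung latches. Pressed in the middle it pushes the latches aside. Pressing takes about 6 N for the first blank, rising to about 12 N for the fifth
- latch (a point): on the magazine's axis, level with the latches' underside, 60 mm above the bench. The latches, 18 mm wide steel teeth at +x and -x of the magazine, reach in to 23.5 mm from the axis; their slopes rise outwards to 73 mm height, housings behind them to 75 mm. A blank pushed down until its top is below this point is snapped in and held; the stack lies below
- mark (a point): the red mark: red top of the latch housing on the magazine's -x side, 46 mm from the axis, 75 mm above the bench, with a red strip beyond it at bench level. The +x housing is bare steel
- follower (a joint): how far the follower is pressed down, m: 0 empty (its top then 59 mm above the bench), about 0.006 with one blank latched in, 0.007 more for each further one, stop at 0.041. Spring 400 N/m, 5.2 N at 0
- cap: grey round dust cap that covers the magazine's mouth at the start. Origin at the centre of its underside, z up: a plug 52 mm across (chamfered foot) and 14 mm high, on it a plate 84 mm across and 6 mm thick, on that an orange knob 22 mm across whose top is 52 mm above the origin (grip it at 30 to 50 mm). 120 g. Put on, its plate rests on the posts and its origin is 73 mm above the magazine's origin. On the bench it stands on its plug
- blank1: brass blank disc, 56 mm across, 7 mm thick, about 146 g, lying flat on the bench (may be absent: then None). Origin at its centre, z its axis, +x towards its black index bar. Both faces are alike, either may be up
- blank1_index (a point): point on the black index bar of blank1, 20 mm from its centre; the bar is 6 mm wide and runs outward from 12 to 24 mm from the centre
- blank2: brass blank, as blank1 (may be absent)
- blank2_index (a point): point on the black index bar of blank2, 20 mm from its centre; the bar is 6 mm wide and runs outward from 12 to 24 mm from the centre
- blank3: brass blank, as blank1 (may be absent)
- blank3_index (a point): point on the black index bar of blank3, 20 mm from its centre; the bar is 6 mm wide and runs outward from 12 to 24 mm from the centre
- blank4: brass blank, as blank1 (may be absent)
- blank4_index (a point): point on the black index bar of blank4, 20 mm from its centre; the bar is 6 mm wide and runs outward from 12 to 24 mm from the centre
- blank5: brass blank, as blank1 (may be absent)
- blank5_index (a point): point on the black index bar of blank5, 20 mm from its centre; the bar is 6 mm wide and runs outward from 12 to 24 mm from the centre
- feed (a joint): angle of the feed lever, rad: 0 leaning to the -x side of its box, 1.0 leaning to the +x side (feed); it stays where it is left, light friction
- feed_base: dark steel box of the feed lever, fixed to the bench, 70 x 50 x 25 mm, origin at the centre of its underside; the lever swings about its y axis 22 mm above the bench, in its x-z plane
- feed_tip (a point): centre of the blue ball (26 mm across) on the tip of the feed lever, 80 mm from its pivot
- reject: bystander: a silver steel disc 56 mm across, 7 mm thick, no index bar, lying among the blanks; origin at its centre
- loupe: bystander: black eyeglass, 34 mm across, 34 mm tall; origin at the centre of its underside
- polish: bystander: amber jar, 48 mm across, 60 mm tall; origin at the centre of its underside
- graver: bystander: graver with a mushroom wooden handle, 110 mm long along its x, 34 mm tall; origin under its middle
- brush: bystander: flat brush, 160 mm long along its x, 42 mm wide, 20 mm tall; origin under its middle
Not all that is in view belongs to the job. What is shaped like the blank5 but purple or turquoise is not meant.

How it is judged:
By the outcome, as a careful person would: the job done as asked, in the order asked, and still so for the second after the job is handed in, with the robot touching nothing.
Of blank1, blank2, blank3, blank4, blank5 only 3 to 5 are there at a start; the rules pass over those that are not, and their reading is None.
At some moment in a run one of blank1, blank2, blank3, blank4, blank5 may be knocked a few centimetres aside while the robot is not near it.
Once in a run the grip may slacken for a moment while it holds something.
It also fails if it takes over 210 s, if anything falls off the work surface, if the arm or the gripper's body presses on something with over 40 N, if the wrist force passes 120 N, or if a joint passes its speed limit or range.

### The arm

A 6-joint arm with a two-finger parallel gripper is mounted at the origin on the work surface. World frame = base frame: x ahead of the robot, y to its left, z up, the work surface at z = 0. Lengths are in m, angles in rad, forces in N, time in s.
With the tool pointing down it reaches from about 0.2 to 0.875 m from the base axis. Payload 3.4 kg.
Tool frame: the origin (TCP) lies on the centre line of the jaws, within the pads' length; the fingertips stand 25 mm ahead of it and the grasp point (between the pads) lies 6 mm ahead of it; z points along the fingers, y is the direction in which the jaws open and shut (so a half turn about z gives the same grasp; the last joint's range is limited). The gripper opens to 94 mm and grips with 3 to 60 N. Pads are 16 mm wide; open, the fingers measure 119 mm over their backs; the gripper's body (75 mm by 177 mm) begins 78 mm behind the grasp point.
Start: joints at [-1.312, 0.276, 1.505, -0, 1.361, -0.121], TCP at [0.213, -0.534, 0.23] pointing down, gripper open.
Joint ranges: [-2.89, 2.89], [-0.75, 2.08], [0.22, 2.7], [-1.18, 4.32], [0.11, 2.71], [-2.7, 2.7]. Speed limits (rad/s): [2.57, 2.57, 3.14, 3.14, 3.14, 3.14].

### API

Orientations are given as [roll, pitch, yaw] about the fixed x, y, z axes, in that order (R = Rz(yaw) Ry(pitch) Rx(roll)).
In Python, from cell import arm gives the robot as it stands.
- The arm moves only by the tool carry_out, never from a script. Its argument "moves" is a list that holds one entry, the list of rows, each a list of 6 numbers: the shift along the tool's x, y, z in mm, then the turn, a rotation vector about the tool's x, y, z in degrees. In form: [[[dx, dy, dz, ax, ay, az], ...]]. A call has exactly 5 rows; each row shifts and turns the pose as measured when the row begins, along the tool's axes as they then stand; what a row does not reach is not made up. A row lasts 1/10 s, in which the tool goes at most 50 mm and 8.59 degrees, less where a joint would pass 70% of its speed; a pose out of reach is approached as far as the arm can. A call with a gripper value outside its range is refused whole. "gripper" is the gripper's target within -1 to 1 (shut at 1, half-way at 0, fully open at -1), set as the call begins (left out, the last holds). The fingers move at their own pace and stop on an object; "newtons" is the grip in N (left out, the last holds). Time passes only in rows, so rows that do not move let the fingers close, or fill a call up. It gives the time, the measured TCP pose, the force and the opening at its end, in the units of the state.
- arm.get_state(): the state, without advancing time (a new reading comes with each control period).
- arm.grab_frame(name): name is "side" or "top" or "wrist"; returns a dict with "img" (384x512x3 uint8, red, green, blue), "camera_matrix" (3x3 intrinsics, pixels), "origin" and "orientation" of the camera in the world. Camera axes: x right, y down, z forward; pixel columns grow to the right and rows downward; lengths in m; the calibration is good to about 2 mm. A picture is of the moment at which its call begins. There is no depth.
- arm.hand_in(): hands the job in, once; it reports no verdict.
The state is a dict: "t": time; "joint_pos": joint angles; "joint_velocities": joint speeds; "joint_torque": joint torques, N m; "eef_pos": TCP position; "ee_rot": TCP orientation; "force": force on the tool from outside, world axes, zero at the start; "torque": the same for the moment, N m; "width": finger opening in m.
Only numpy, scipy, OpenCV 4.12 (cv2) and the standard library are available. Lean on these libraries where they do the work, as an engineer would, in place of code of your own. Each camera call takes 0.05 s, during which the arm holds its last target. There are 200 camera calls.

## Working session

There is one attempt and no reset: what is moved stays moved. The work goes in short steps, Python scripts to look and compute and a tool call to move; the robot and the scene stay as the last step left them, time stands still between calls to the robot, and variables do not carry over. Pictures are saved under pics/ and viewed, about 12 in all and at most 16, crops included, and the job is handed in when it is done.

Besides the shell and the picture viewer there is one more tool, called by a JSON object that holds its "name" and its "arguments". carry_out: Moves the arm, as the interface text tells. Its arguments: {"type":"object","properties":{"moves":{"type":"array"},"gripper":{"type":"number"},"newtons":{"type":"number"}},"required":["moves"]}

```bash
ls; mkdir -p pics
cat > h.py <<'E'
import numpy as np, cv2, json, pickle
from cell import arm
from scipy.spatial.transform import Rotation as R
def grab(n,save=None):
    f=arm.grab_frame(n)
    if save:
        cv2.imwrite(f'pics/{save}.png',cv2.cvtColor(f['img'],cv2.COLOR_RGB2BGR)); pickle.dump(f,open(f'pics/{save}.pkl','wb'))
    return f
def rot(o):
    o=np.array(o,float)
    return o if o.shape==(3,3) else (R.from_euler('xyz',o).as_matrix() if o.size==3 else R.from_quat(o).as_matrix())
def p2w(f,u,v,z):
    d=rot(f['orientation'])@np.linalg.inv(f['camera_matrix'])@np.array([u,v,1.]); o=np.array(f['origin'])
    return o+d*(z-o[2])/d[2]
def w2p(f,p):
    c=rot(f['orientation']).T@(np.array(p)-f['origin']); q=f['camera_matrix']@c; return q[:2]/q[2]
def load(n): return pickle.load(open(f'pics/{n}.pkl','rb'))
E
python3 - <<'E'
from h import *
print(arm.get_state())
for n in ('top','side'):
    f=grab(n,n+'0'); print(n,f['camera_matrix'],f['origin'],f['orientation'])
a=cv2.imread('pics/top0.png'); cv2.imwrite('pics/top0b.png',cv2.resize(a,(800,600),interpolation=cv2.INTER_CUBIC))
E
```

```text
pics
{'t': 0.0, 'joint_pos': array([-1.31198847e+00,  2.76604564e-01,  1.50607072e+00, -3.29080993e-05,
        1.36068724e+00, -1.20968572e-01]), 'joint_velocities': array([-1.34310642e-04, -4.15240023e-05,  1.83011421e-03, -1.46287187e-03,
       -2.02475033e-03,  1.72861877e-05]), 'joint_torque': array([ 1.52672044e-03, -4.04577470e+01, -2.37225080e+01,  7.01230997e-02,
        3.42845649e-02, -1.40002312e-04]), 'eef_pos': array([ 0.21303321, -0.53354811,  0.22962411]), 'ee_rot': array([-3.13983184e+00, -1.81639325e-04,  3.79783161e-01]), 'force': array([-1.34977375,  0.56388992,  1.10251361]), 'torque': array([0.03203175, 0.01489493, 0.01780604]), 'width': 0.09414636208142958}
top [[423.71953987   0.         256.43641401]
 [  0.         423.71953987 195.50226874]
 [  0.           0.           1.        ]] [0.35853946 0.00643458 1.44443118] [-3.01596689 -0.00829928 -1.58480995]
side [[476.07259351   0.         256.272642  ]
 [  0.         476.07259351 194.55715904]
 [  0.           0.           1.        ]] [ 0.2414173  -0.74866225  1.08862347] [-2.46906819  0.01660198 -0.4092674 ]
```

View pics/top0b.png

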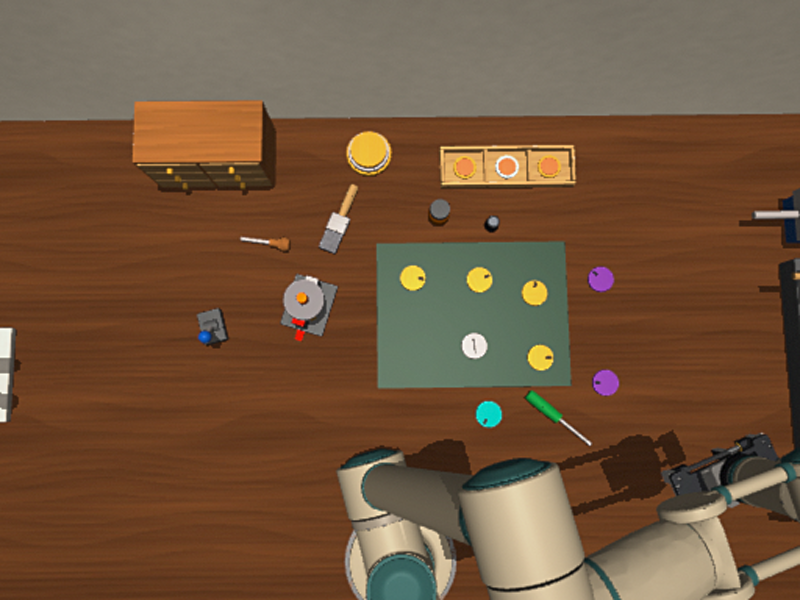

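View pics/side0.png

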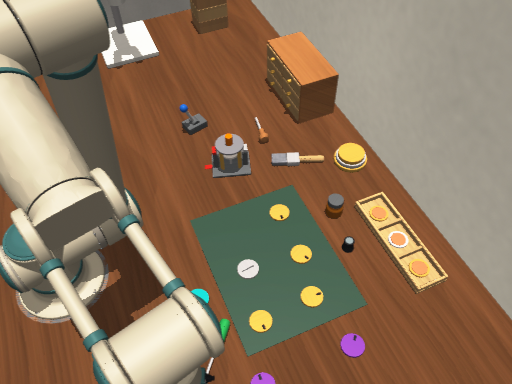

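Run:
```python
from h import *
f=load('top0'); im=f['img']; hsv=cv2.cvtColor(im,cv2.COLOR_RGB2HSV)
def comps(lo,hi,z,name,amin=15):
    m=cv2.inRange(hsv,lo,hi); n,l,s,c=cv2.connectedComponentsWithStats(m)
    for i in range(1,n):
        if s[i,4]>=amin: print(name,s[i,4],np.round(c[i],1),np.round(p2w(f,*c[i],z),3))
comps((22,120,120),(34,255,255),0.007,'yellow',60)
comps((0,200,150),(4,255,255),0.04,'red')
comps((5,200,180),(16,255,255),0.125,'orange')
comps((105,150,120),(125,255,255),0.08,'blue')
for s,z in (((256,177),0.06),):pass
a=cv2.cvtColor(im,cv2.COLOR_RGB2BGR)
c1=cv2.resize(a[160:240,110:230],None,fx=5,fy=5,interpolation=cv2.INTER_CUBIC)
cv2.imwrite('pics/c1.png',c1)
f=grab('wrist','w0'); print(f['origin'],f['orientation'],f['camera_matrix'])
```

```text
yellow 157 [234.1  97.1] [0.89  0.066 0.007]
yellow 202 [263.5 177.5] [ 0.602 -0.033  0.007]
yellow 196 [306.4 178.6] [ 0.596 -0.181  0.007]
yellow 178 [341.7 187.2] [ 0.565 -0.301  0.007]
yellow 195 [345.2 228.5] [ 0.423 -0.308  0.007]
red 23 [190.3 205.7] [0.504 0.213 0.04 ]
red 30 [191.3 214.1] [0.476 0.209 0.04 ]
blue 42 [130.3 215. ] [0.473 0.4   0.08 ]
[ 0.27797984 -0.50790356  0.38428565] [ 2.89656159e+00  1.89079810e-03 -1.19033190e+00] [[332.87600609   0.         254.33511303]
 [  0.         332.87600609 188.74723747]
 [  0.           0.           1.        ]]
```

View pics/c1.png

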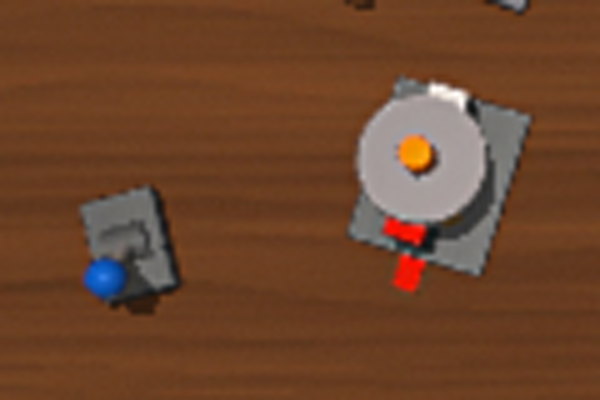

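```bash
cat >> h.py <<'E'
def plan(tgt,yaw,st=None,vmax=45,wmax=8,n=None):
    """rows (tool frame, mm/deg) for straight move to tgt with tool down at yaw"""
    st=st or arm.get_state(); p=np.array(st['eef_pos']); r=rot(st['ee_rot']); q=R.from_euler('xyz',[np.pi,0,yaw]).as_matrix()
    rv=R.from_matrix(r.T@q).as_rotvec(degrees=True); d=np.linalg.norm(np.array(tgt)-p)*1e3
    n=n or max(1,int(np.ceil(max(d/vmax,np.linalg.norm(rv)/wmax)))); n=int(np.ceil(n/5)*5)
    out=[]
    for k in range(n):
        rk=r@R.from_rotvec(rv*k/n,degrees=True).as_matrix()
        out.append([round(x,0 if n>5 else 1) for x in rk.T@((np.array(tgt)-p)*1e3/n)]+[round(x,1) for x in rv/n])
    print('from',np.round(p,4),np.round(st['ee_rot'],3),'t',round(st['t'],1))
    for k in range(0,n,5): print(json.dumps([out[k:k+5]]).replace('.0,',',').replace('.0]',']').replace('-0,','0,'))
def tri(f1,u1,f2,u2):
    A=[];b=[]
    for f,u in((f1,u1),(f2,u2)):
        d=rot(f['orientation'])@np.linalg.inv(f['camera_matrix'])@np.array([*u,1.]); d/=np.linalg.norm(d); P=np.eye(3)-np.outer(d,d); A.append(P); b.append(P@f['origin'])
    return np.linalg.solve(A[0]+A[1],b[0]+b[1])
E
python3 - <<'E'
from h import *
t=load('top0'); s=load('side0')
print('knob',p2w(t,193,190.8,.125),p2w(s,229,136.5,.125),tri(t,(193,190.8),s,(229,136.5)))
print('mark',p2w(t,191,206.2,.075), 'strip',p2w(t,191.6,214.6,0))
c=[(400,78),(530,118),(482,274),(350,236)]
print([np.round(p2w(t,110+u/5,160+v/5,.008)[:2],3) for u,v in c], np.mean([p2w(t,110+u/5,160+v/5,.008) for u,v in c],0))
print('ball',tri(t,(110+105/5,160+278/5),s,(184,108)))
w=load('w0');st=arm.get_state();r=rot(st['ee_rot'])
print('cam in tool',r.T@(w['origin']-st['eef_pos'])); print(r.T@rot(w['orientation']))
E
```

```text
knob [0.54246676 0.19207357 0.125     ] [0.54551653 0.18935188 0.125     ] [0.54457756 0.19210972 0.12235163]
mark [0.49910052 0.20534832 0.075     ] strip [0.47796773 0.21404468 0.        ]
[array([0.612, 0.219]), array([0.583, 0.13 ]), array([0.476, 0.163]), array([0.503, 0.252])] [0.54331591 0.19103777 0.008     ]
ball [0.47066546 0.39209024 0.09745353]
cam in tool [ 6.98583080e-02 -6.44885409e-05 -1.54452954e-01]
[[ 6.55028305e-04 -9.70088709e-01 -2.42749805e-01]
 [ 9.99999620e-01  7.74895008e-04 -3.98306570e-04]
 [ 5.74498319e-04 -2.42749452e-01  9.70088848e-01]]
```

Run:
```python
from h import *
plan([0.544,0.191,0.27],2.83)
```

```text
from [ 0.2131 -0.5337  0.2298] [-3.14 -0.    0.38] t 0.1
[[[29, -28, -2, 0, 0, -7], [32, -24, -2, 0, 0, -7], [35, -20, -2, 0, 0, -7], [37, -15, -2, 0, 0, -7], [38, -11, -2, 0, 0, -7]]]
[[[39, -6, -2, 0, 0, -7], [40, -1, -2, 0, 0, -7], [40, 4, -2, 0, 0, -7], [39, 9, -2, 0, 0, -7], [38, 13, -2, 0, 0, -7]]]
[[[36, 18, -2, 0, 0, -7], [33, 22, -2, 0, 0, -7], [30, 26, -2, 0, 0, -7], [27, 29, -2, 0, 0, -7], [23, 32, -2, 0, 0, -7]]]
[[[19, 35, -2, 0, 0, -7], [15, 37, -2, 0, 0, -7], [10, 39, -2, 0, 0, -7], [5, 40, -2, 0, 0, -7], [0, 40, -2, 0, 0, -7]]]
```

{"name": "carry_out", "arguments": {"moves": [[[29,-28,-2,0,0,-7],[32,-24,-2,0,0,-7],[35,-20,-2,0,0,-7],[37,-15,-2,0,0,-7],[38,-11,-2,0,0,-7]]], "gripper": -0.3}}

```text
t: 0.65
eef_pos: [0.2949, -0.3495, 0.237]
ee_rot: [-3.138, -0.002, 1.006]
force: [0.4, -0.2, -0.2]
width: 0.0617
```

{"name": "carry_out", "arguments": {"moves": [[[39,-6,-2,0,0,-7],[40,-1,-2,0,0,-7],[40,4,-2,0,0,-7],[39,9,-2,0,0,-7],[38,13,-2,0,0,-7]]]}}

```text
t: 1.15
eef_pos: [0.3751, -0.1576, 0.2472]
ee_rot: [-3.14, -0.004, 1.64]
force: [0.9, -0.8, -0.4]
width: 0.0611
```

{"name": "carry_out", "arguments": {"moves": [[[36,18,-2,0,0,-7],[33,22,-2,0,0,-7],[30,26,-2,0,0,-7],[27,29,-2,0,0,-7],[23,32,-2,0,0,-7]]]}}

```text
t: 1.65
eef_pos: [0.4501, 0.0353, 0.2581]
ee_rot: [3.14, -0.003, 2.278]
force: [-0.1, -0.1, -0.0]
width: 0.0613
```

{"name": "carry_out", "arguments": {"moves": [[[19,35,-2,0,0,-7],[15,37,-2,0,0,-7],[10,39,-2,0,0,-7],[5,40,-2,0,0,-7],[0,40,-2,0,0,-7]]]}}

```text
t: 2.15
eef_pos: [0.5207, 0.2316, 0.2681]
ee_rot: [3.14, -0.002, 2.916]
force: [0.4, -0.9, -1.0]
width: 0.0614
```

Run:
```python
from h import *
plan([0.544,0.191,0.27],2.83)
f=grab('wrist','w1'); 
a=cv2.imread('pics/w1.png')
print(w2p(f,[0.544,0.191,.125]),w2p(f,[.499,.2053,.075]), arm.get_state()['joint_pos'])
t=grab('top','top1')
cv2.imwrite('pics/m1.png',np.hstack([a,]))
```

```text
from [0.5207 0.2316 0.2681] [ 3.140e+00 -2.000e-03  2.916e+00] t 2.1
[[[-6.4, -6.9, -0.4, 0, 0, 1], [-6.5, -6.8, -0.4, 0, 0, 1], [-6.6, -6.7, -0.4, 0, 0, 1], [-6.7, -6.5, -0.4, 0, 0, 1], [-6.8, -6.4, -0.4, 0, 0, 1]]]
[217.56760587 217.6997707 ] [225.10618888 159.87691647] [ 0.3000194   0.25458986  1.44253627  0.0086309   1.44075017 -1.05311535]
```

View pics/w1.png

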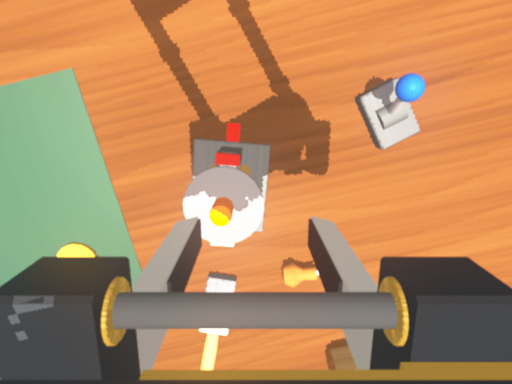

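```bash
cat >> h.py <<'E'
def comps(f,lo,hi,z,name,amin=15,amax=1e9):
    hsv=cv2.cvtColor(f['img'],cv2.COLOR_RGB2HSV); m=cv2.inRange(hsv,lo,hi); n,l,s,c=cv2.connectedComponentsWithStats(m)
    for i in range(1,n):
        if amin<=s[i,4]<=amax: print(name,s[i,4],np.round(c[i],1),s[i,:4],np.round(p2w(f,*c[i],z),4))
E
python3 - <<'E'
from h import *
f=load('w1')
comps(f,(0,200,100),(4,255,255),.075,'red')
comps(f,(5,200,180),(35,255,255),.125,'knob',30)
comps(f,(105,150,120),(125,255,255),.0975,'blue')
t=load('top1')
comps(t,(22,120,120),(34,255,255),0.007,'yellow',60)
a=cv2.imread('pics/w1.png')[110:260,160:300]; b=cv2.imread('pics/top1.png')[150:290,215:475]
cv2.imwrite('pics/c2.png',np.vstack([cv2.resize(b,(780,420),interpolation=cv2.INTER_CUBIC)]))
cv2.imwrite('pics/c3.png',cv2.resize(a,None,fx=4,fy=4,interpolation=cv2.INTER_CUBIC))
E
```

```text
red 216 [232.9 131.5] [227 123  13  18] [0.4722 0.2203 0.075 ]
red 126 [226.6 157.7] [217 154  22  10] [0.4971 0.2074 0.075 ]
knob 182 [218.4 217.9] [211 209  18  16] [0.5444 0.1917 0.125 ]
blue 191 [403.6  88.1] [397  75  23  26] [0.4674 0.3876 0.0975]
yellow 198 [263.5 177.4] [256 170  16  16] [ 0.6022 -0.0333  0.007 ]
yellow 197 [306.3 178.6] [299 171  16  16] [ 0.5964 -0.1805  0.007 ]
yellow 171 [341.5 187.4] [334 180  16  15] [ 0.5642 -0.3007  0.007 ]
yellow 196 [345.1 228.4] [338 221  16  16] [ 0.4234 -0.3072  0.007 ]
```

View pics/c2.png

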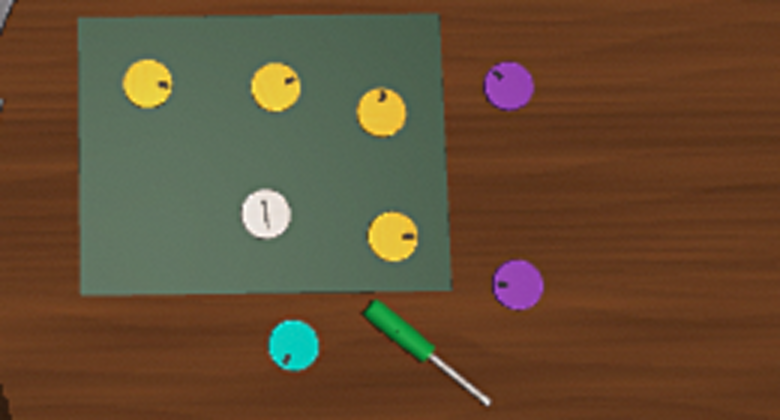

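View pics/c3.png

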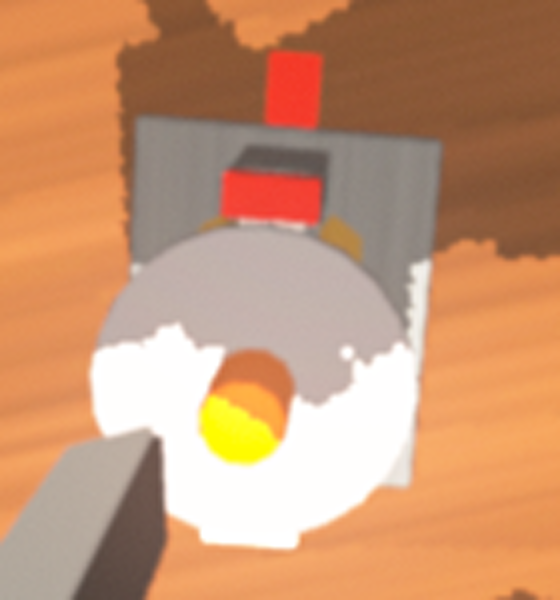

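Run:
```python
from h import *
plan([0.5437,0.1925,0.16],2.83,n=5)
```

```text
from [0.5218 0.2343 0.2676] [ 3.137e+00 -2.000e-03  2.917e+00] t 2.2
[[[-6.2, -7.3, 21.5, 0.1, 0, 1], [-6.3, -7.1, 21.5, 0.1, 0, 1], [-6.4, -7, 21.5, 0.1, 0, 1], [-6.5, -6.9, 21.5, 0.1, 0, 1], [-6.6, -6.7, 21.5, 0.1, 0, 1]]]
```

{"name": "carry_out", "arguments": {"moves": [[[-8,-8.5,27,0,0,1.2],[-8,-8.5,27,0,0,1.2],[-8,-8.5,27,0,0,1.2],[-8,-8.5,27,0,0,1.2],[0,0,0,0,0,0]]]}}

```text
t: 2.75
eef_pos: [0.5433, 0.1917, 0.1558]
ee_rot: [3.139, -0.003, 2.829]
force: [-0.5, -0.1, -0.0]
width: 0.0609
```

Run:
```python
from h import *
plan([0.5437,0.1925,0.124],2.83,n=5)
```

```text
from [0.5433 0.1917 0.1558] [ 3.139e+00 -3.000e-03  2.829e+00] t 2.8
[[[0, 0.2, 6.4, 0, 0, -0], [0, 0.2, 6.4, 0, 0, -0], [0, 0.2, 6.4, 0, 0, -0], [0, 0.2, 6.4, 0, 0, -0], [0, 0.2, 6.4, 0, 0, -0]]]
```

{"name": "carry_out", "arguments": {"moves": [[[0,0.4,11,0,0,0],[0,0.4,11,0,0,0],[0,0,9,0,0,0],[0,0,0,0,0,0],[0,0,0,0,0,0]]]}}

```text
t: 3.25
eef_pos: [0.5443, 0.1933, 0.1258]
ee_rot: [3.137, 0.001, 2.828]
force: [-0.2, 0.2, 0.5]
width: 0.0608
```

{"name": "carry_out", "arguments": {"moves": [[[0,0,0,0,0,0],[0,0,0,0,0,0],[0,0,0,0,0,0],[0,0,0,0,0,0],[0,0,0,0,0,0]]], "gripper": 1, "newtons": 25}}

```text
t: 3.75
eef_pos: [0.5454, 0.1941, 0.1279]
ee_rot: [3.135, 0.004, 2.829]
force: [0.3, -0.3, 0.1]
width: 0.024
```

{"name": "carry_out", "arguments": {"moves": [[[0,0,0,0,0,0],[0,0,0,0,0,0],[0,0,-4,0,0,0],[0,0,-8,0,0,0],[0,0,-10,0,0,0]]]}}

```text
t: 4.25
eef_pos: [0.5439, 0.1936, 0.1494]
ee_rot: [3.137, 0.0, 2.829]
force: [0.4, -0.5, -1.4]
width: 0.0214
```

Run:
```python
from h import *
plan([0.37,0.20,0.17],2.83,n=5)
```

```text
from [0.5439 0.1936 0.1494] [3.137 0.    2.829] t 4.2
[[[33.5, -9.5, -4.2, 0.1, 0, -0], [33.5, -9.5, -4.2, 0.1, 0, -0], [33.5, -9.5, -4.2, 0.1, 0, -0], [33.5, -9.5, -4.1, 0.1, 0, -0], [33.5, -9.5, -4.1, 0.1, 0, -0]]]
```

{"name": "carry_out", "arguments": {"moves": [[[17,-5,-15,0,0,0],[35,-10,-5,0,0,0],[35,-10,0,0,0,0],[35,-10,0,0,0,0],[35,-10,0,0,0,0]]]}}

```text
t: 4.75
eef_pos: [0.3839, 0.1998, 0.1742]
ee_rot: [3.13, 0.011, 2.825]
force: [0.1, 0.4, -1.3]
width: 0.0215
```

{"name": "carry_out", "arguments": {"moves": [[[10,-2,25,0,0,0],[0,0,30,0,0,0],[0,0,30,0,0,0],[0,0,15,0,0,0],[0,0,0,0,0,0]]]}}

```text
t: 5.25
eef_pos: [0.3717, 0.2029, 0.0776]
ee_rot: [3.124, 0.018, 2.828]
force: [0.6, 0.2, -0.2]
width: 0.0215
```

Run:
```python
from h import *
s=arm.get_state(); print(s['eef_pos'],s['width'],s['force'])
f=grab('side','side1'); u,v=w2p(f,[.37,.2,.05]).astype(int); print(u,v)
cv2.imwrite('pics/c4.png',cv2.resize(cv2.imread('pics/side1.png')[max(0,v-90):v+60,max(0,u-100):u+110],None,fx=3,fy=3,interpolation=cv2.INTER_CUBIC))
```

```text
[0.37167263 0.20293458 0.07759664] 0.021524709954297498 [ 0.57227101  0.17660492 -0.16428858]
173 170
```

Run:
```python
from h import *
plan([0.372,0.203,0.058],2.83,n=5)
```

```text
from [0.3723 0.2032 0.0784] [3.123 0.02  2.828] t 5.3
[[[0.1, -0.1, 4.1, 0.2, 0.2, -0], [0.1, -0.1, 4.1, 0.2, 0.2, -0], [0.1, -0.1, 4.1, 0.2, 0.2, -0], [0.1, -0.1, 4.1, 0.2, 0.2, -0], [0.1, -0.1, 4.1, 0.2, 0.2, -0]]]
```

{"name": "carry_out", "arguments": {"moves": [[[0,0,6,0.3,0.3,0],[0,0,6,0.3,0.3,0],[0,0,5,0.3,0.3,0],[0,0,3,0.2,0.2,0],[0,0,1,0,0,0]]]}}

```text
t: 5.8
eef_pos: [0.3767, 0.2046, 0.0596]
ee_rot: [3.138, 0.006, 2.828]
force: [-0.3, -0.6, -1.6]
width: 0.0213
```

{"name": "carry_out", "arguments": {"moves": [[[0,0,1,0,0,0],[0,0,1,0,0,0],[0,0,1,0,0,0],[0,0,1,0,0,0],[0,0,1,0,0,0]]]}}

```text
t: 6.3
eef_pos: [0.3769, 0.2045, 0.0549]
ee_rot: [3.138, 0.006, 2.828]
force: [-3.1, -1.7, 13.7]
width: 0.0216
```

{"name": "carry_out", "arguments": {"moves": [[[0,0,-1,0,0,0],[0,0,0,0,0,0],[0,0,0,0,0,0],[0,0,0,0,0,0],[0,0,0,0,0,0]]], "gripper": -0.3}}

```text
t: 6.8
eef_pos: [0.3775, 0.2048, 0.0565]
ee_rot: [3.137, 0.008, 2.828]
force: [-0.1, -1.1, -0.3]
width: 0.0579
```

{"name": "carry_out", "arguments": {"moves": [[[0,0,-10,0,0,0],[0,0,-20,0,0,0],[0,0,-25,0,0,0],[0,0,-25,0,0,0],[0,0,-15,0,0,0]]], "gripper": -0.7}}

```text
t: 7.3
eef_pos: [0.3747, 0.2039, 0.1548]
ee_rot: [3.141, 0.003, 2.828]
force: [0.8, 0.1, 0.2]
width: 0.0798
```

Run:
```python
from h import *
plan([0.602,-0.033,0.14],1.57)
```

```text
from [0.3747 0.2039 0.1548] [3.141e+00 3.000e-03 2.828e+00] t 7.3
[[[-29, -16, 2, 0, 0, 7.2], [-31, -12, 2, 0, 0, 7.2], [-32, -8, 2, 0, 0, 7.2], [-33, -4, 2, 0, 0, 7.2], [-33, 0, 2, 0, 0, 7.2]]]
[[[-33, 4, 2, 0, 0, 7.2], [-32, 9, 2, 0, 0, 7.2], [-30, 12, 2, 0, 0, 7.2], [-29, 16, 2, 0, 0, 7.2], [-26, 20, 1, 0, 0, 7.2]]]
```

{"name": "carry_out", "arguments": {"moves": [[[-29,-16,2,0,0,7.2],[-31,-12,2,0,0,7.2],[-32,-8,2,0,0,7.2],[-33,-4,2,0,0,7.2],[-33,0,2,0,0,7.2]]]}}

```text
t: 7.8
eef_pos: [0.4912, 0.0828, 0.1531]
ee_rot: [3.128, 0.004, 2.183]
force: [-0.2, 0.2, 0.8]
width: 0.0799
```

{"name": "carry_out", "arguments": {"moves": [[[-33,4,2,0,0,7.2],[-32,9,2,0,0,7.2],[-30,12,2,0,0,7.2],[-29,16,2,0,0,7.2],[-26,20,1,0,0,7.2]]]}}

```text
t: 8.3
eef_pos: [0.6061, -0.0449, 0.1486]
ee_rot: [3.125, -0.006, 1.527]
force: [-0.3, 0.3, 0.1]
width: 0.08
```

```bash
cat >> h.py <<'E'
def blanks(f,save=None,zt=.007):
    """brass discs: centre by ellipse fit, index bar by dark pixels inside; world pos and angle"""
    hsv=cv2.cvtColor(f['img'],cv2.COLOR_RGB2HSV); m=cv2.inRange(hsv,(18,110,110),(36,255,255))
    cs,_=cv2.findContours(m,cv2.RETR_EXTERNAL,cv2.CHAIN_APPROX_NONE); res=[]
    for c in cs:
        if cv2.contourArea(c)<100: continue
        h=cv2.convexHull(c); (u,v),ax,_=cv2.fitEllipse(h); M=np.zeros(m.shape,np.uint8); cv2.fillPoly(M,[h],255); M=cv2.erode(M,np.ones((3,3)))
        d=cv2.inRange(hsv,(0,0,0),(180,255,90))&M; n,l,s,cc=cv2.connectedComponentsWithStats(d)
        ctr=p2w(f,u,v,zt)
        if n>1:
            i=1+np.argmax(s[1:,4]); b=p2w(f,*cc[i],zt); e=b-ctr
            print('disc px',np.round([u,v],1),'ax',np.round(ax,1),'world',np.round(ctr,4),'bar px',np.round(cc[i],1),s[i,4],'r mm',round(np.hypot(*e[:2])*1e3,1),'ang',round(float(np.arctan2(e[1],e[0])),3))
        else: print('disc nobar',np.round([u,v],1),ax,np.round(ctr,4))
E
python3 - <<'E'
from h import *
blanks(grab('wrist','w2'))
blanks(grab('top','top2')); print(arm.get_state()['eef_pos'])
E
```

```text
disc px [392.1 372.1] ax [ 20.1 435.2] world [ 0.7461 -0.2564  0.007 ] bar px [424.7 365.8] 217 r mm 35.0 ang 0.173
disc px [246.9 325.8] ax [31.1 47.4] world [ 0.5941 -0.1913  0.007 ] bar px [256. 334.] 1 r mm 13.5 ang -0.853
disc px [ 74.  311.2] ax [36.1 72.6] world [ 0.4228 -0.1652  0.007 ] bar px [ 85.  293.6] 23 r mm 23.5 ang 0.931
disc px [434.7 311. ] ax [36.5 72.6] world [ 0.7856 -0.1847  0.007 ] bar px [424.  293.7] 24 r mm 23.9 ang 2.119
disc px [245.  173.9] ax [61.5 61.6] world [ 0.6001 -0.0339  0.007 ] bar px [242. 198.] 1 r mm 22.8 ang -1.743
disc px [345.5 228.5] ax [15.9 16.9] world [ 0.4233 -0.3084  0.007 ] bar px [351. 228.] 3 r mm 18.9 ang -1.5
disc px [341.7 187. ] ax [15.7 16.6] world [ 0.5654 -0.3014  0.007 ] bar px [342.  181.5] 2 r mm 19.2 ang -0.085
disc px [306.4 178.6] ax [15.9 16.1] world [ 0.5961 -0.1809  0.007 ] bar px [311.  176.5] 4 r mm 17.5 ang -1.143
disc nobar [297.1 106.6] (14.70400619506836, 15.167948722839355) [ 0.8529 -0.1553  0.007 ]
disc nobar [351.1 106.1] (14.705353736877441, 15.14625358581543) [ 0.8526 -0.3458  0.007 ]
disc nobar [235.5  94.8] (22.081315994262695, 24.821210861206055) [0.8984 0.0608 0.007 ]
[ 0.60866268 -0.04715508  0.14844703]
```

View pics/w2.png

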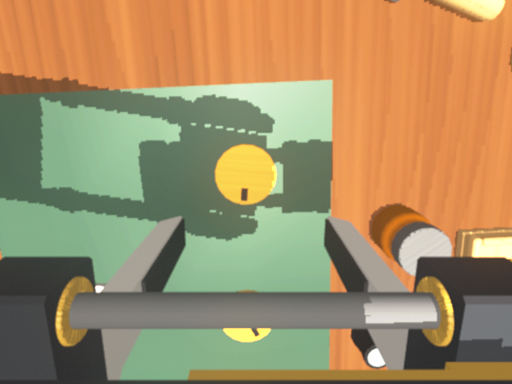

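```bash
sed -i 's/d=cv2.inRange(hsv,(0,0,0),(180,255,90))&M/g=hsv[...,2].astype(float); d=((g<0.5*np.median(g[(M>0)\&(m>0)]))\&(M>0)).astype(np.uint8)/' h.py
python3 - <<'E'
from h import *
blanks(load('w2')); print('top');blanks(load('top2'))
plan([0.6001,-0.0339,0.06],1.57,n=5)
E
```

```text
disc px [392.1 372.1] ax [ 20.1 435.2] world [ 0.7461 -0.2564  0.007 ] bar px [424.7 365.8] 216 r mm 35.0 ang 0.174
disc px [246.9 325.8] ax [31.1 47.4] world [ 0.5941 -0.1913  0.007 ] bar px [254.9 331.5] 22 r mm 10.7 ang -0.741
disc nobar [ 74.  311.2] (36.1125602722168, 72.6031494140625) [ 0.4228 -0.1652  0.007 ]
disc nobar [434.7 311. ] (36.48997116088867, 72.64898681640625) [ 0.7856 -0.1847  0.007 ]
disc px [245.  173.9] ax [61.5 61.6] world [ 0.6001 -0.0339  0.007 ] bar px [243.9 193.9] 51 r mm 18.7 ang -1.675
top
disc px [345.5 228.5] ax [15.9 16.9] world [ 0.4233 -0.3084  0.007 ] bar px [350.8 228.4] 5 r mm 18.1 ang -1.571
disc px [341.7 187. ] ax [15.7 16.6] world [ 0.5654 -0.3014  0.007 ] bar px [341.8 181.8] 5 r mm 18.2 ang -0.05
disc px [306.4 178.6] ax [15.9 16.1] world [ 0.5961 -0.1809  0.007 ] bar px [310.8 176.4] 5 r mm 17.0 ang -1.107
disc nobar [297.1 106.6] (14.70400619506836, 15.167948722839355) [ 0.8529 -0.1553  0.007 ]
disc nobar [351.1 106.1] (14.705353736877441, 15.14625358581543) [ 0.8526 -0.3458  0.007 ]
disc nobar [235.5  94.8] (22.081315994262695, 24.821210861206055) [0.8984 0.0608 0.007 ]
from [ 0.6087 -0.0472  0.1484] [ 3.122 -0.004  1.528] t 8.4
[[[2.5, -2.2, 17.7, 0.2, 0, -0.5], [2.5, -2.1, 17.7, 0.2, 0, -0.5], [2.6, -2, 17.7, 0.2, 0, -0.5], [2.6, -1.9, 17.7, 0.2, 0, -0.5], [2.6, -1.8, 17.7, 0.2, 0, -0.5]]]
```

Run:
```python
from h import *
plan([0.6005,-0.0338,0.05],1.467,n=5)
```

```text
from [ 0.6087 -0.0472  0.1484] [ 3.122 -0.004  1.528] t 8.4
[[[2.5, -2.1, 19.7, 0.2, -0.1, 0.7], [2.5, -2.1, 19.7, 0.2, -0.1, 0.7], [2.5, -2, 19.7, 0.2, -0.1, 0.7], [2.5, -2, 19.7, 0.2, -0.1, 0.7], [2.5, -1.9, 19.7, 0.2, -0.1, 0.7]]]
```

{"name": "carry_out", "arguments": {"moves": [[[3,-2.5,25,0.3,0,0.9],[3,-2.5,25,0.3,0,0.9],[3,-2.5,25,0.3,0,0.9],[3,-2.5,24,0.3,0,0.9],[0,0,0,0,0,0]]]}}

```text
t: 8.9
eef_pos: [0.6003, -0.0332, 0.0502]
ee_rot: [-3.141, -0.005, 1.466]
force: [-1.2, -0.3, 0.4]
width: 0.0799
```

Run:
```python
from h import *
plan([0.6005,-0.0338,0.028],1.467,n=5)
```

```text
from [ 0.6003 -0.0332  0.0502] [-3.141 -0.005  1.466] t 8.9
[[[-0.1, 0.1, 4.4, 0, -0.1, -0], [-0.1, 0.1, 4.4, 0, -0.1, -0], [-0.1, 0.1, 4.4, 0, -0.1, -0], [-0.1, 0.1, 4.4, 0, -0.1, -0], [-0.1, 0.1, 4.4, 0, -0.1, -0]]]
```

{"name": "carry_out", "arguments": {"moves": [[[0,0,7,0,-0.2,0],[0,0,7,0,-0.2,0],[0,0,5,0,0,0],[0,0,3,0,0,0],[0,0,0.5,0,0,0]]]}}

```text
t: 9.4
eef_pos: [0.6025, -0.0328, 0.0307]
ee_rot: [3.135, 0.003, 1.469]
force: [0.4, -0.3, -0.1]
width: 0.0805
```

{"name": "carry_out", "arguments": {"moves": [[[0,0,1,0,0,0],[0,0,0.5,0,0,0],[0,0,0.5,0,0,0],[0,0,0.5,0,0,0],[0,0,0.5,0,0,0]]], "gripper": 1, "newtons": 30}}

```text
t: 9.9
eef_pos: [0.6025, -0.0331, 0.0292]
ee_rot: [3.135, 0.003, 1.469]
force: [-0.2, -0.2, 4.5]
width: 0.0546
```

{"name": "carry_out", "arguments": {"moves": [[[0,0,0,0,0,0],[0,0,-5,0,0,0],[0,0,-20,0,0,0],[0,0,-40,0,0,0],[0,0,-40,0,0,0]]]}}

```text
t: 10.4
eef_pos: [0.5977, -0.0322, 0.1299]
ee_rot: [-3.134, 0.002, 1.469]
force: [0.6, 0.0, -0.9]
width: 0.0545
```

Run:
```python
from h import *
plan([0.5437,0.1928,0.15],-0.312,n=15)
```

```text
from [ 0.5977 -0.0322  0.1299] [-3.134e+00  2.000e-03  1.469e+00] t 10.4
[[[15, -5, -1, 0, 0, 6.8], [14, -7, -1, 0, 0, 6.8], [13, -8, -1, 0, 0, 6.8], [12, -10, -1, 0, 0, 6.8], [11, -11, -1, 0, 0, 6.8]]]
[[[9, -12, -1, 0, 0, 6.8], [8, -13, -1, 0, 0, 6.8], [6, -14, -1, 0, 0, 6.8], [4, -15, -1, 0, 0, 6.8], [3, -15, -1, 0, 0, 6.8]]]
[[[1, -15, -1, 0, 0, 6.8], [-1, -15, -1, 0, 0, 6.8], [-3, -15, -1, 0, 0, 6.8], [-5, -15, -1, 0, 0, 6.8], [-6, -14, -1, 0, 0, 6.8]]]
```

{"name": "carry_out", "arguments": {"moves": [[[15,-5,-3,0,0,6.8],[14,-7,-3,0,0,6.8],[13,-8,-3,0,0,6.8],[12,-10,-2,0,0,6.8],[11,-11,-2,0,0,6.8]]]}}

```text
t: 10.9
eef_pos: [0.5866, 0.0435, 0.1505]
ee_rot: [3.132, -0.003, 0.849]
force: [0.0, -0.1, -0.9]
width: 0.0545
```

{"name": "carry_out", "arguments": {"moves": [[[9,-12,-2,0,0,6.8],[8,-13,-2,0,0,6.8],[6,-14,-1,0,0,6.8],[4,-15,-1,0,0,6.8],[3,-15,-1,0,0,6.8]]]}}

```text
t: 11.4
eef_pos: [0.572, 0.1216, 0.1572]
ee_rot: [3.135, -0.01, 0.229]
force: [-0.2, -0.0, -0.2]
width: 0.0545
```

{"name": "carry_out", "arguments": {"moves": [[[1,-15,0,0,0,6.8],[-1,-15,0,0,0,6.8],[-3,-15,0,0,0,6.8],[-5,-15,0,0,0,6],[0,0,0,0,0,0]]]}}

```text
t: 11.9
eef_pos: [0.5611, 0.186, 0.1565]
ee_rot: [-3.141, -0.013, -0.25]
force: [0.0, -0.4, -1.5]
width: 0.0541
```

Run:
```python
from h import *
f=grab('wrist','w3'); s=arm.get_state(); print(s['width'],s['joint_pos'])
plan([0.5437,0.1928,0.13],-0.312,n=5)
```

```text
0.054366992694308815 [ 0.20456002  0.34300949  1.59627044 -0.00654736  1.19055209  2.02585046]
from [0.5613 0.1851 0.1565] [ 3.141 -0.013 -0.248] t 11.9
[[[-3.9, -0.6, 5.2, 0, -0.2, 0.7], [-3.9, -0.6, 5.3, 0, -0.2, 0.7], [-3.8, -0.5, 5.3, 0, -0.2, 0.7], [-3.8, -0.5, 5.3, 0, -0.2, 0.7], [-3.8, -0.4, 5.3, 0, -0.2, 0.7]]]
```

View pics/w3.png

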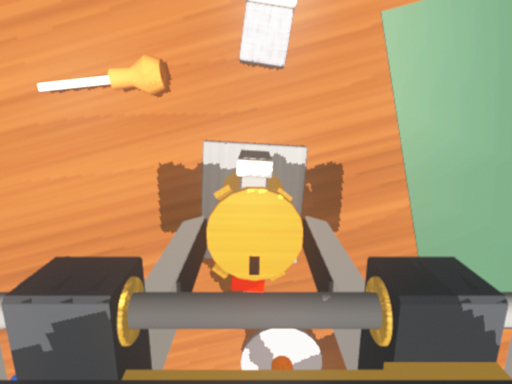

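Run:
```python
from h import *
f=load('w3')
hsv=cv2.cvtColor(f['img'],cv2.COLOR_RGB2HSV)
m=cv2.inRange(hsv,(18,110,110),(36,255,255)); m[:185]=0;m[280:]=0;m[:,:205]=0;m[:,305:]=0
c=max(cv2.findContours(m,0,1)[0],key=cv2.contourArea); (u,v),ax,_=cv2.fitEllipse(cv2.convexHull(c)); print(u,v,ax)
st=np.array([.5613,.1853,.1565]); b=p2w(f,u,v,.1565-.0255); print('blank-TCP',b-st, 'tool frame',rot([np.pi,-.013,-.249]).T@(b-st))
print('corners',[np.round(p2w(f,*c,.008),4) for c in ((204,143),(306,147))])
print('+x top',p2w(f,254,168,.075))
x=cv2.resize(cv2.imread('pics/w3.png')[130:300,180:330],None,fx=4,fy=4,interpolation=cv2.INTER_CUBIC); cv2.imwrite('pics/c5.png',x)
# same corners from w1 (-x side) crop c3: (137,115),(442,140) /4 + (160,110)
g=load('w1'); print('w1 corners',[np.round(p2w(g,160+a/4,110+b/4,.008),4) for a,b in ((137,115),(442,140))])
```

```text
252.2491912841797 231.2282257080078 (100.08197784423828, 107.99641418457031)
blank-TCP [-5.71193472e-05  1.79410778e-03 -2.55000000e-02] tool frame [-0.00082894 -0.0017247   0.02549138]
corners [array([0.6098, 0.2208, 0.008 ]), array([0.5834, 0.1317, 0.008 ])]
+x top [0.58743922 0.17949048 0.075     ]
w1 corners [array([0.4739, 0.1665, 0.008 ]), array([0.5025, 0.2569, 0.008 ])]
```

View pics/c5.png

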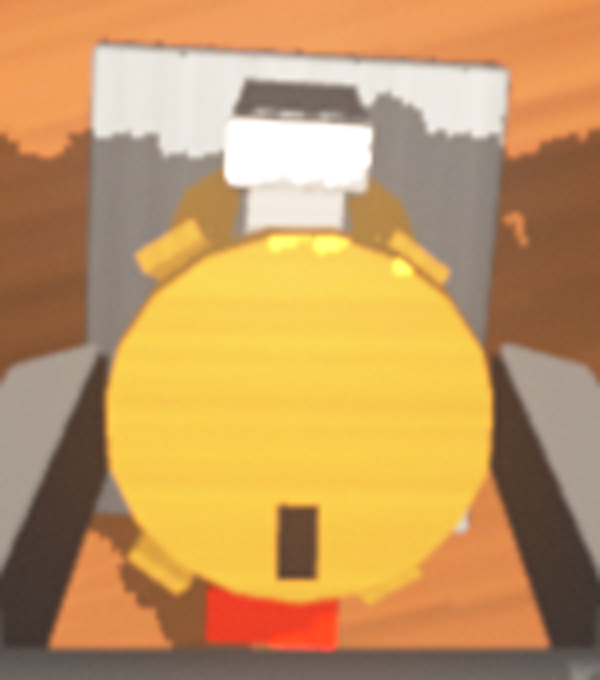

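Run:
```python
from h import *
plan([0.5441,0.1932,0.122],-0.306,n=5)
```

```text
from [0.5613 0.1851 0.1565] [ 3.141 -0.013 -0.248] t 11.9
[[[-3.8, -0.7, 6.8, 0, -0.2, 0.7], [-3.8, -0.7, 6.9, 0, -0.2, 0.7], [-3.8, -0.7, 6.9, 0, -0.2, 0.7], [-3.8, -0.6, 6.9, 0, -0.2, 0.7], [-3.8, -0.6, 6.9, 0, -0.2, 0.7]]]
```

{"name": "carry_out", "arguments": {"moves": [[[-4.5,-0.8,9,0,-0.2,0.8],[-4.5,-0.8,9,0,-0.2,0.8],[-4.5,-0.8,9,0,-0.2,0.8],[-4.5,-0.8,9,0,-0.2,0.8],[0,0,0,0,0,0]]]}}

```text
t: 12.45
eef_pos: [0.5432, 0.1903, 0.1161]
ee_rot: [3.139, 0.003, -0.306]
force: [-0.2, -0.4, -1.6]
width: 0.0543
```

Run:
```python
from h import *
print(arm.get_state()['width'])
plan([0.5441,0.1932,0.105],-0.306,n=5)
```

```text
0.05426579098939133
from [0.5432 0.1903 0.1161] [ 3.139e+00  3.000e-03 -3.060e-01] t 12.4
[[[0, -0.6, 2.2, 0, 0, -0], [0, -0.6, 2.2, 0, 0, -0], [0, -0.6, 2.2, 0, 0, -0], [0, -0.6, 2.2, 0, 0, -0], [0, -0.6, 2.2, 0, 0, -0]]]
```

{"name": "carry_out", "arguments": {"moves": [[[0,-1.5,2,0,0,0],[0,-1.5,3,0,0,0],[0,0,3,0,0,0],[0,0,3,0,0,0],[0,0,2,0,0,0]]]}}

```text
t: 12.95
eef_pos: [0.5453, 0.1934, 0.1026]
ee_rot: [3.14, 0.001, -0.306]
force: [0.0, -0.4, -0.9]
width: 0.0542
```

{"name": "carry_out", "arguments": {"moves": [[[0,0,2,0,0,0],[0,0,1.5,0,0,0],[0,0,1,0,0,0],[0,0,1,0,0,0],[0,0,0,0,0,0]]]}}

```text
t: 13.45
eef_pos: [0.5454, 0.1935, 0.0976]
ee_rot: [3.14, 0.001, -0.306]
force: [-0.9, 0.6, 0.8]
width: 0.0544
```

{"name": "carry_out", "arguments": {"moves": [[[0,0,0.5,0,0,0],[0,0,0,0,0,0],[0,0,0,0,0,0],[0,0,0,0,0,0],[0,0,0,0,0,0]]], "gripper": -0.35}}

```text
t: 13.95
eef_pos: [0.5464, 0.1935, 0.0973]
ee_rot: [3.141, -0.001, -0.306]
force: [-0.7, 0.1, -0.3]
width: 0.0634
```

{"name": "carry_out", "arguments": {"moves": [[[0,0,-10,0,0,0],[0,0,-20,0,0,0],[0,0,-10,0,0,0],[0,0,0,0,0,0],[0,0,0,0,0,0]]]}}

```text
t: 14.45
eef_pos: [0.5465, 0.1936, 0.14]
ee_rot: [3.142, -0.002, -0.306]
force: [-0.7, -0.7, 0.4]
width: 0.0632
```

Run:
```python
from h import *
f=grab('wrist','w4'); blanks(f,zt=.077)
plan([0.543,0.1936,0.115],-0.306,n=5)
cv2.imwrite('pics/c6.png',cv2.resize(cv2.imread('pics/w4.png')[130:330,150:360],None,fx=3,fy=3,interpolation=cv2.INTER_CUBIC))
```

```text
disc px [379.8 372.1] ax [ 19.9 497.2] world [0.3911 0.1397 0.077 ] bar px [390.1 365.7] 162 r mm 9.5 ang -1.209
disc nobar [398.5 311.1] (30.184785842895508, 72.5476303100586) [0.4399 0.1149 0.077 ]
disc nobar [110.1 311.3] (30.307207107543945, 72.5007095336914) [0.5042 0.3189 0.077 ]
disc nobar [286.2 175.8] (16.354183197021484, 24.63140106201172) [0.5634 0.1657 0.077 ]
disc px [248.5 222.1] ax [ 96.5 118.2] world [0.5399 0.1997 0.077 ] bar px [254.5 239. ] 78 r mm 13.2 ang -3.126
disc nobar [123.7  55.3] (39.407379150390625, 62.3309211730957) [0.6657 0.2397 0.077 ]
from [0.5466 0.1936 0.1399] [ 3.142e+00 -2.000e-03 -3.060e-01] t 14.5
[[[-0.7, 0.2, 5, 0, 0, -0], [-0.7, 0.2, 5, 0, 0, -0], [-0.7, 0.2, 5, 0, 0, -0], [-0.7, 0.2, 5, 0, 0, -0], [-0.7, 0.2, 5, 0, 0, -0]]]
```

View pics/c6.png

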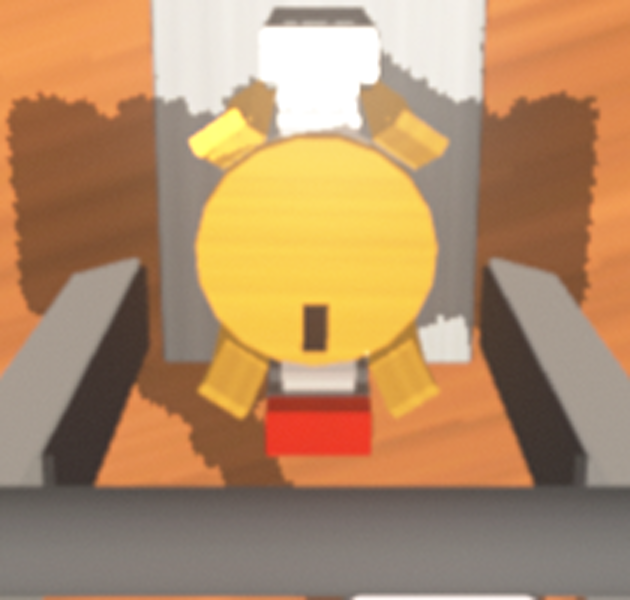

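{"name": "carry_out", "arguments": {"moves": [[[-1,0,7,0,0,0],[-1,0,7,0,0,0],[-1,0,7,0,0,0],[0,0,5,0,0,0],[0,0,0,0,0,0]]], "gripper": 1}}

```text
t: 15.0
eef_pos: [0.5412, 0.194, 0.1087]
ee_rot: [3.139, 0.004, -0.306]
force: [0.2, 0.4, 0.3]
width: 0.0265
```

{"name": "carry_out", "arguments": {"moves": [[[0,0,3,0,0,0],[0,0,3,0,0,0],[0,0,3,0,0,0],[0,0,3,0,0,0],[0,0,3,0,0,0]]]}}

```text
t: 15.5
eef_pos: [0.5431, 0.1947, 0.0948]
ee_rot: [3.141, 0.0, -0.306]
force: [-1.2, -0.0, 7.3]
width: 0.0004
```

{"name": "carry_out", "arguments": {"moves": [[[0,0,3,0,0,0],[0,0,3,0,0,0],[0,0,3,0,0,0],[0,0,3,0,0,0],[0,0,3,0,0,0]]]}}

```text
t: 16.0
eef_pos: [0.5441, 0.1948, 0.0841]
ee_rot: [-3.14, -0.004, -0.306]
force: [-0.8, -0.1, 6.1]
width: 0.0002
```

{"name": "carry_out", "arguments": {"moves": [[[0,0,3,0,0,0],[0,0,2,0,0,0],[0,0,1,0,0,0],[0,0,0,0,0,0],[0,0,-5,0,0,0]]]}}

```text
t: 16.5
eef_pos: [0.544, 0.1948, 0.0867]
ee_rot: [-3.139, -0.006, -0.306]
force: [0.2, 0.5, -1.3]
width: 0.0005
```

{"name": "carry_out", "arguments": {"moves": [[[0,0,-20,0,0,0],[0,0,-25,0,0,0],[0,0,-20,0,0,0],[0,0,0,0,0,0],[0,0,0,0,0,0]]], "gripper": -0.6}}

```text
t: 17.0
eef_pos: [0.5429, 0.1941, 0.1523]
ee_rot: [-3.141, -0.005, -0.306]
force: [0.1, -0.6, -0.8]
width: 0.0369
```

Run:
```python
from h import *
f=grab('wrist','w5'); blanks(f,zt=.060); blanks(grab('top','top3'))
cv2.imwrite('pics/c7.png',cv2.resize(cv2.imread('pics/w5.png')[130:330,150:360],None,fx=3,fy=3,interpolation=cv2.INTER_CUBIC))
plan([0.596,-0.181,0.14],2.03,n=15)
```

```text
disc px [280.5 373.5] ax [ 26.  420.8] world [0.3834 0.2199 0.06  ] bar px [333.9 365.5] 79 r mm 47.5 ang -1.698
disc nobar [298.2 367.4] (15.505758285522461, 21.884666442871094) [0.3849 0.2032 0.06  ]
disc px [340.7 311.4] ax [20.3 72.9] world [0.428  0.1541 0.06  ] bar px [335. 294.] 5 r mm 17.3 ang 0.03
disc px [167.9 311.5] ax [20.  72.6] world [0.4714 0.2927 0.06  ] bar px [174.4 293.7] 7 r mm 17.9 ang -0.673
disc px [254.9 206.4] ax [110.3 112. ] world [0.5374 0.1953 0.06  ] bar px [254. 221.] 65 r mm 11.9 ang 2.78
disc nobar [129.1  53. ] (38.90652084350586, 61.430076599121094) [0.6698 0.2453 0.06  ]
disc px [345.5 228.5] ax [15.9 16.9] world [ 0.4233 -0.3084  0.007 ] bar px [350.8 228.4] 5 r mm 18.1 ang -1.571
disc px [341.7 187. ] ax [15.7 16.6] world [ 0.5654 -0.3014  0.007 ] bar px [342. 182.] 3 r mm 17.5 ang -0.089
disc px [306.3 178.7] ax [16.  16.2] world [ 0.5959 -0.1805  0.007 ] bar px [310.8 176.4] 5 r mm 17.5 ang -1.108
disc nobar [351.1 106. ] (14.407455444335938, 15.439708709716797) [ 0.8529 -0.3455  0.007 ]
disc nobar [297.1 106.6] (14.694363594055176, 15.157305717468262) [ 0.8531 -0.1553  0.007 ]
disc nobar [235.4  94.9] (22.26251983642578, 24.700090408325195) [0.8982 0.061  0.007 ]
from [0.5427 0.1941 0.1518] [-3.141 -0.004 -0.306] t 17.1
[[[11, 23, 1, 0, 0, -8.9], [7, 24, 1, 0, 0, -8.9], [3, 25, 1, 0, 0, -8.9], [-1, 25, 1, 0, 0, -8.9], [-4, 25, 1, 0, 0, -8.9]]]
[[[-8, 24, 1, 0, 0, -8.9], [-12, 22, 1, 0, 0, -8.9], [-15, 20, 1, 0, 0, -8.9], [-18, 18, 1, 0, 0, -8.9], [-21, 15, 1, 0, 0, -8.9]]]
[[[-23, 11, 1, 0, 0, -8.9], [-24, 8, 1, 0, 0, -8.9], [-25, 4, 1, 0, 0, -8.9], [-25, 0, 1, 0, 0, -8.9], [-25, -4, 1, 0, 0, -8.9]]]
```

View pics/c7.png

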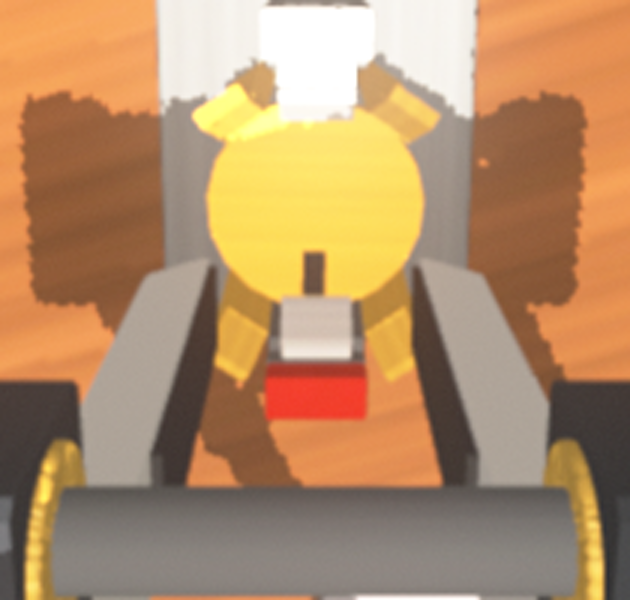

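Run:
```python
from h import *
plan([0.592,-0.172,0.14],1.99,n=20)
```

```text
from [0.5427 0.1941 0.1518] [-3.141 -0.004 -0.306] t 17.1
[[[8, 17, 1, 0, 0, -6.6], [6, 18, 1, 0, 0, -6.6], [4, 18, 1, 0, 0, -6.6], [2, 18, 1, 0, 0, -6.6], [0, 18, 1, 0, 0, -6.6]]]
[[[-2, 18, 1, 0, 0, -6.6], [-5, 18, 1, 0, 0, -6.6], [-7, 17, 1, 0, 0, -6.6], [-9, 16, 1, 0, 0, -6.6], [-10, 15, 1, 0, 0, -6.6]]]
[[[-12, 14, 1, 0, 0, -6.6], [-14, 13, 1, 0, 0, -6.6], [-15, 11, 1, 0, 0, -6.6], [-16, 9, 1, 0, 0, -6.6], [-17, 7, 1, 0, 0, -6.6]]]
[[[-18, 5, 1, 0, 0, -6.6], [-18, 3, 1, 0, 0, -6.6], [-18, 1, 1, 0, 0, -6.6], [-18, -1, 1, 0, 0, -6.6], [-18, -3, 1, 0, 0, -6.6]]]
```

{"name": "carry_out", "arguments": {"moves": [[[8,17,0,0,0,-6.6],[6,18,0,0,0,-6.6],[4,18,0,0,0,-6.6],[2,18,0,0,0,-6.6],[0,18,1,0,0,-6.6]]], "gripper": -0.7}}

```text
t: 17.6
eef_pos: [0.553, 0.1018, 0.1438]
ee_rot: [-3.141, 0.008, 0.297]
force: [-0.1, 1.1, 0.4]
width: 0.0797
```

{"name": "carry_out", "arguments": {"moves": [[[-2,18,1,0,0,-6.6],[-5,18,1,0,0,-6.6],[-7,17,1,0,0,-6.6],[-9,16,1,0,0,-6.6],[-10,15,1,0,0,-6.6]]]}}

```text
t: 18.1
eef_pos: [0.564, 0.0077, 0.131]
ee_rot: [-3.126, 0.014, 0.898]
force: [1.0, -0.2, 0.5]
width: 0.0798
```

{"name": "carry_out", "arguments": {"moves": [[[-12,14,1,0,0,-6.6],[-14,13,1,0,0,-6.6],[-15,11,1,0,0,-6.6],[-16,9,1,0,0,-6.6],[-17,7,1,0,0,-6.6]]]}}

```text
t: 18.6
eef_pos: [0.5783, -0.0867, 0.1176]
ee_rot: [-3.108, 0.001, 1.499]
force: [0.4, 1.1, 0.4]
width: 0.08
```

{"name": "carry_out", "arguments": {"moves": [[[-18,5,1,0,0,-6.6],[-18,3,1,0,0,-6.6],[-18,1,1,0,0,-6.6],[-18,-1,1,0,0,-6.6],[0,0,0,0,0,0]]]}}

```text
t: 19.1
eef_pos: [0.5907, -0.1619, 0.1044]
ee_rot: [-3.102, -0.023, 1.976]
force: [0.0, 1.2, -0.9]
width: 0.0804
```

Run:
```python
from h import *
blanks(grab('wrist','w6')); print('top');blanks(grab('top','top4'))
plan([0.5965,-0.181,0.05],2.03,n=5)
```

```text
disc px [386.2 372.4] ax [ 20.7 423.7] world [ 0.7542 -0.2596  0.007 ] bar px [424.6 365.8] 215 r mm 33.0 ang 0.647
disc px [169.2 335.6] ax [44.9 60.6] world [ 0.5671 -0.3065  0.007 ] bar px [185.3 339.3] 30 r mm 14.5 ang 0.179
disc nobar [434.6 311.2] (36.17058181762695, 72.72633361816406) [ 0.7617 -0.1902  0.007 ]
disc nobar [ 73.8 311.2] (36.79094314575195, 72.22857666015625) [ 0.4823 -0.3194  0.007 ]
disc px [ 12.8 252.9] ax [18.9 45.7] world [ 0.4187 -0.2882  0.007 ] bar px [  8.5 258.2] 12 r mm 6.7 ang -1.912
disc px [254.2 222.4] ax [68.  70.2] world [ 0.594  -0.1804  0.007 ] bar px [254.5 244.6] 61 r mm 18.9 ang -1.152
top
disc px [345.5 228.5] ax [15.9 16.9] world [ 0.4233 -0.3084  0.007 ] bar px [350.8 228.4] 5 r mm 18.1 ang -1.571
disc px [194.1 191.5] ax [20.5 25.9] world [0.5563 0.205  0.007 ] bar px [192.5 183.9] 14 r mm 27.2 ang 0.204
disc px [342.1 187.2] ax [15.2 16.1] world [ 0.565  -0.3026  0.007 ] bar px [341.8 181.8] 5 r mm 18.6 ang 0.018
disc nobar [297.1 106.6] (14.70400619506836, 15.167948722839355) [ 0.8529 -0.1553  0.007 ]
disc nobar [351.1 106. ] (14.407455444335938, 15.439708709716797) [ 0.8529 -0.3455  0.007 ]
disc px [235.8  97.7] ax [27.6 28.6] world [0.8878 0.0597 0.007 ] bar px [239.1 105.7] 15 r mm 31.5 ang -2.771
from [ 0.59   -0.1597  0.1047] [-3.101 -0.024  1.975] t 19.2
[[[-4.7, 0, 10.8, -0.5, -0.3, -0.6], [-4.6, -0.2, 10.9, -0.5, -0.3, -0.6], [-4.6, -0.3, 10.9, -0.5, -0.3, -0.6], [-4.5, -0.5, 10.9, -0.5, -0.3, -0.6], [-4.5, -0.6, 10.9, -0.5, -0.3, -0.6]]]
```

{"name": "carry_out", "arguments": {"moves": [[[-5.5,0,13,-0.6,-0.4,-0.2],[-5.5,0,13,-0.6,-0.4,-0.2],[-5.5,0,13,-0.6,-0.4,-0.2],[-5.5,0,13,-0.6,-0.4,-0.2],[0,0,0,0,0,0]]]}}

```text
t: 19.7
eef_pos: [0.5955, -0.1731, 0.0499]
ee_rot: [3.139, -0.001, 1.983]
force: [-0.3, -0.5, 1.1]
width: 0.0799
```

Run:
```python
from h import *
plan([0.595,-0.1805,0.028],1.99,n=5)
```

```text
from [ 0.5955 -0.1731  0.0499] [ 3.139e+00 -1.000e-03  1.983e+00] t 19.7
[[[-1.3, -0.7, 4.4, 0, 0, -0.1], [-1.3, -0.7, 4.4, 0, 0, -0.1], [-1.3, -0.7, 4.4, 0, 0, -0.1], [-1.3, -0.7, 4.4, 0, 0, -0.1], [-1.3, -0.7, 4.4, 0, 0, -0.1]]]
```

{"name": "carry_out", "arguments": {"moves": [[[-3,-1.5,7,0,0,-0.2],[-3,-1.5,7,0,0,-0.2],[-1,-0.5,5,0,0,0],[0,0,4,0,0,0],[0,0,1.5,0,0,0]]]}}

```text
t: 20.2
eef_pos: [0.5957, -0.1792, 0.0253]
ee_rot: [3.138, -0.001, 1.99]
force: [-1.5, 0.4, 9.9]
width: 0.08
```

{"name": "carry_out", "arguments": {"moves": [[[0,0,0.5,0,0,0],[0,0,0.5,0,0,0],[0,0,0.5,0,0,0],[0,0,0.3,0,0,0],[0,0,0.3,0,0,0]]], "gripper": 1}}

```text
t: 20.7
eef_pos: [0.5945, -0.1802, 0.0253]
ee_rot: [3.141, 0.0, 1.991]
force: [-1.0, -0.4, 4.8]
width: 0.0549
```

{"name": "carry_out", "arguments": {"moves": [[[0,0,0,0,0,0],[0,0,-5,0,0,0],[0,0,-25,0,0,0],[0,0,-45,0,0,0],[0,0,-45,0,0,0]]]}}

```text
t: 21.2
eef_pos: [0.5902, -0.1775, 0.1394]
ee_rot: [-3.131, -0.014, 1.99]
force: [0.2, -0.1, -1.7]
width: 0.0553
```

Run:
```python
from h import *
plan([0.544,0.1934,0.15],-0.306,n=20)
```

```text
from [ 0.5902 -0.1775  0.1394] [-3.131 -0.014  1.99 ] t 21.2
[[[18, 5, 0, -0.1, 0, 6.6], [18, 3, 0, -0.1, 0, 6.6], [19, 1, 0, -0.1, 0, 6.6], [19, -1, 0, -0.1, 0, 6.6], [18, -3, 0, -0.1, 0, 6.6]]]
[[[18, -5, 0, -0.1, 0, 6.6], [17, -7, 0, -0.1, 0, 6.6], [16, -9, 0, -0.1, 0, 6.6], [15, -11, 0, -0.1, 0, 6.6], [14, -13, 0, -0.1, 0, 6.6]]]
[[[12, -14, 0, -0.1, 0, 6.6], [11, -15, 0, -0.1, 0, 6.6], [9, -17, 0, -0.1, 0, 6.6], [7, -17, 0, -0.1, 0, 6.6], [5, -18, 0, -0.1, 0, 6.6]]]
[[[3, -18, 0, -0.1, 0, 6.6], [1, -19, 0, -0.1, 0, 6.6], [-2, -19, 0, -0.1, 0, 6.6], [-4, -18, 0, -0.1, 0, 6.6], [-6, -18, -1, -0.1, 0, 6.6]]]
```

{"name": "carry_out", "arguments": {"moves": [[[18,5,-3,-0.1,0,6.6],[18,3,-3,-0.1,0,6.6],[19,1,-3,-0.1,0,6.6],[19,-1,-2,-0.1,0,6.6],[18,-3,-2,-0.1,0,6.6]]]}}

```text
t: 21.7
eef_pos: [0.5843, -0.0856, 0.1607]
ee_rot: [3.132, -0.007, 1.387]
force: [0.0, -0.2, -1.1]
width: 0.0549
```

{"name": "carry_out", "arguments": {"moves": [[[18,-5,-1,-0.1,0,6.6],[17,-7,-1,-0.1,0,6.6],[16,-9,0,-0.1,0,6.6],[15,-11,0,-0.1,0,6.6],[14,-13,0,-0.1,0,6.6]]]}}

```text
t: 22.2
eef_pos: [0.576, 0.0122, 0.1622]
ee_rot: [3.13, -0.016, 0.786]
force: [0.8, -1.4, -1.3]
width: 0.0552
```

{"name": "carry_out", "arguments": {"moves": [[[12,-14,0,-0.1,0,6.6],[11,-15,0,-0.1,0,6.6],[9,-17,0,-0.1,0,6.6],[7,-17,0,-0.1,0,6.6],[5,-18,0,-0.1,0,6.6]]]}}

```text
t: 22.7
eef_pos: [0.5707, 0.1109, 0.1608]
ee_rot: [3.136, -0.022, 0.184]
force: [-0.5, -0.5, -1.3]
width: 0.0549
```

{"name": "carry_out", "arguments": {"moves": [[[3,-18,0,-0.1,0,6.6],[1,-19,0,-0.1,0,6.6],[-2,-19,0,-0.1,0,6.6],[-4,-18,0,-0.1,0,6],[0,0,0,0,0,0]]]}}

```text
t: 23.2
eef_pos: [0.5674, 0.1923, 0.1587]
ee_rot: [-3.141, -0.022, -0.284]
force: [0.1, -0.0, -1.6]
width: 0.0551
```

```bash
cat >> h.py <<'E'
def held(f,st,drop,save=None):
    """held blank: centre and bar in tool frame; drop = TCP above blank top face"""
    hsv=cv2.cvtColor(f['img'],cv2.COLOR_RGB2HSV); m=cv2.inRange(hsv,(18,110,110),(36,255,255)); m[:150]=0;m[290:]=0;m[:,:200]=0;m[:,310:]=0
    c=max(cv2.findContours(cv2.morphologyEx(m,cv2.MORPH_OPEN,np.ones((9,9))),0,1)[0],key=cv2.contourArea); h=cv2.convexHull(c); (u,v),ax,_=cv2.fitEllipse(h)
    M=np.zeros(m.shape,np.uint8); cv2.fillPoly(M,[h],1); g=hsv[...,2]; d=((g<.5*np.median(g[(M>0)&(m>0)]))&(M>0)).astype(np.uint8); n,l,s,cc=cv2.connectedComponentsWithStats(d); i=1+np.argmax(s[1:,4])
    z=st['eef_pos'][2]-drop; r=rot(st['ee_rot']); T=lambda p: r.T@(p-st['eef_pos'])*1e3
    a,b=T(p2w(f,u,v,z)),T(p2w(f,*cc[i],z)); print('held px',np.round([u,v],1),np.round(ax,1),'tool',np.round(a,1),'bar px',np.round(cc[i],1),'bar tool',np.round(b-a,1))
E
python3 - <<'E'
from h import *
f=grab('wrist','w7'); s=arm.get_state(); print(s['width']); held(f,s,.018)
plan([0.544,0.1934,0.11],-0.306,n=10)
E
```

```text
0.054861226672802056
held px [257.9 237. ] [103.3 104. ] tool [-1.3  0.9 18. ] bar px [254.6 268.2] bar tool [-18.7  -1.8  -0.4]
from [0.5674 0.1911 0.1586] [ 3.141 -0.022 -0.282] t 23.2
[[[-2, 0, 5, 0, -0.1, 0.1], [-2, 0, 5, 0, -0.1, 0.1], [-2, 0, 5, 0, -0.1, 0.1], [-2, 0, 5, 0, -0.1, 0.1], [-2, 0, 5, 0, -0.1, 0.1]]]
[[[-2, 0, 5, 0, -0.1, 0.1], [-2, 0, 5, 0, -0.1, 0.1], [-2, 0, 5, 0, -0.1, 0.1], [-2, 0, 5, 0, -0.1, 0.1], [-2, 0, 5, 0, -0.1, 0.1]]]
```

{"name": "carry_out", "arguments": {"moves": [[[-6,0,10,0,-0.3,0.3],[-6,0,10,0,-0.3,0.3],[-6,0,10,0,-0.3,0.3],[-6,0,10,0,-0.3,0.3],[0,0,0,0,0,0]]]}}

```text
t: 23.75
eef_pos: [0.5415, 0.1949, 0.1134]
ee_rot: [3.138, 0.004, -0.304]
force: [-1.0, -0.4, -0.2]
width: 0.0549
```

Run:
```python
from h import *
plan([0.5445,0.1934,0.1],-0.306,n=5)
```

```text
from [0.5415 0.1949 0.1134] [ 3.138  0.004 -0.304] t 23.8
[[[0.7, 0.1, 2.7, 0, 0, 0], [0.7, 0.1, 2.7, 0, 0, 0], [0.7, 0.1, 2.7, 0, 0, 0], [0.7, 0.1, 2.7, 0, 0, 0], [0.7, 0.1, 2.7, 0, 0, 0]]]
```

{"name": "carry_out", "arguments": {"moves": [[[1.5,0.2,2,0,0,0],[1.5,0.2,3,0,0,0],[0,0,3,0,0,0],[0,0,3,0,0,0],[0,0,2.5,0,0,0]]]}}

```text
t: 24.25
eef_pos: [0.5459, 0.1931, 0.0996]
ee_rot: [3.139, 0.002, -0.304]
force: [-0.0, 0.3, -1.7]
width: 0.0548
```

{"name": "carry_out", "arguments": {"moves": [[[0,0,2,0,0,0],[0,0,1.5,0,0,0],[0,0,1,0,0,0],[0,0,1,0,0,0],[0,0,0,0,0,0]]]}}

```text
t: 24.75
eef_pos: [0.5449, 0.1935, 0.094]
ee_rot: [3.139, 0.003, -0.304]
force: [-1.6, -0.3, 0.4]
width: 0.0549
```

Resting in the mouth. Release, rise, close, and check before pressing.

{"name": "carry_out", "arguments": {"moves": [[[0,0,0.5,0,0,0],[0,0,0,0,0,0],[0,0,0,0,0,0],[0,0,0,0,0,0],[0,0,0,0,0,0]]], "gripper": -0.35}}

```text
t: 25.25
eef_pos: [0.547, 0.1935, 0.0943]
ee_rot: [3.141, -0.001, -0.304]
force: [0.7, -0.2, -0.0]
width: 0.0633
```

{"name": "carry_out", "arguments": {"moves": [[[0,0,-10,0,0,0],[0,0,-20,0,0,0],[0,0,-15,0,0,0],[0,0,0,0,0,0],[0,0,0,0,0,0]]]}}

```text
t: 25.75
eef_pos: [0.5473, 0.1935, 0.1424]
ee_rot: [3.141, -0.002, -0.304]
force: [0.6, 0.0, -0.1]
width: 0.0633
```

Run:
```python
from h import *
f=grab('wrist','w8'); s=arm.get_state(); held(f,s,s['eef_pos'][2]-.077)
plan([0.5435,0.1936,0.112],-0.306,n=5)
```

```text
held px [252.6 223. ] [ 87.1 124.6] tool [-10.   -1.   65.4] bar px [255.5 239. ] bar tool [-12.   2.  -0.]
from [0.5474 0.1936 0.1424] [ 3.141e+00 -2.000e-03 -3.040e-01] t 25.8
[[[-0.8, 0.2, 6.1, 0, 0, 0], [-0.8, 0.2, 6.1, 0, 0, 0], [-0.8, 0.2, 6.1, 0, 0, 0], [-0.7, 0.2, 6.1, 0, 0, 0], [-0.7, 0.2, 6.1, 0, 0, 0]]]
```

{"name": "carry_out", "arguments": {"moves": [[[-1.2,0,8,0,0,0],[-1.2,0,8,0,0,0],[-1.2,0,8,0,0,0],[0,0,5,0,0,0],[0,0,0,0,0,0]]], "gripper": 1}}

```text
t: 26.3
eef_pos: [0.5412, 0.1941, 0.1076]
ee_rot: [3.138, 0.004, -0.304]
force: [0.0, 0.9, -0.1]
width: 0.0268
```

{"name": "carry_out", "arguments": {"moves": [[[0,0,2,0,0,0],[0,0,3,0,0,0],[0,0,3,0,0,0],[0,0,3,0,0,0],[0,0,3,0,0,0]]]}}

```text
t: 26.8
eef_pos: [0.5429, 0.1945, 0.0958]
ee_rot: [3.14, 0.0, -0.304]
force: [-3.6, -0.6, 9.0]
width: 0.0002
```

{"name": "carry_out", "arguments": {"moves": [[[0,0,3,0,0,0],[0,0,3,0,0,0],[0,0,3,0,0,0],[0,0,3,0,0,0],[0,0,3,0,0,0]]]}}

```text
t: 27.3
eef_pos: [0.5433, 0.1946, 0.0897]
ee_rot: [-3.141, -0.005, -0.303]
force: [-2.8, -1.6, 9.2]
width: 0.0002
```

{"name": "carry_out", "arguments": {"moves": [[[0,0,3,0,0,0],[0,0,2.5,0,0,0],[0,0,1.5,0,0,0],[0,0,0,0,0,0],[0,0,0,0,0,0]]]}}

```text
t: 27.8
eef_pos: [0.5432, 0.1946, 0.0883]
ee_rot: [-3.139, -0.008, -0.303]
force: [-1.5, 0.4, 2.4]
width: 0.0004
```

{"name": "carry_out", "arguments": {"moves": [[[0,0,4,0,0.2,0],[0,0,4,0,0.2,0],[0,0,4,0,0,0],[0,0,4,0,0,0],[0,0,3,0,0,0]]]}}

```text
t: 28.3
eef_pos: [0.5432, 0.1946, 0.0746]
ee_rot: [-3.138, -0.017, -0.303]
force: [-3.4, -0.9, 12.5]
width: 0.0005
```

{"name": "carry_out", "arguments": {"moves": [[[0,0,-5,0,0,0],[0,0,-15,0,0,0],[0,0,-25,0,0,0],[0,0,-25,0,0,0],[0,0,-10,0,0,0]]]}}

```text
t: 28.8
eef_pos: [0.5426, 0.1948, 0.1558]
ee_rot: [-3.138, -0.017, -0.303]
force: [0.9, 0.0, -0.5]
width: -0.0
```

Run:
```python
from h import *
f=grab('wrist','w9'); s=arm.get_state(); print(s['eef_pos']); g=grab('top','top5'); blanks(g)
cv2.imwrite('pics/c8.png',cv2.resize(cv2.imread('pics/w9.png')[130:330,150:360],None,fx=2.5,fy=2.5,interpolation=cv2.INTER_CUBIC))
plan([0.569,-0.290,0.14],0,n=20)
```

```text
[0.54301479 0.19484248 0.15661022]
disc px [345.5 228.5] ax [15.9 16.9] world [ 0.4233 -0.3084  0.007 ] bar px [350.8 228.4] 5 r mm 18.1 ang -1.571
disc px [341.7 187. ] ax [15.7 16.6] world [ 0.5654 -0.3014  0.007 ] bar px [341.8 182.2] 4 r mm 16.6 ang -0.04
disc nobar [351.2 106.1] (14.478638648986816, 15.237106323242188) [ 0.8528 -0.3459  0.007 ]
disc nobar [297.  106.6] (14.719544410705566, 15.098310470581055) [ 0.8532 -0.1552  0.007 ]
disc nobar [235.5  94.9] (22.243701934814453, 24.805248260498047) [0.8982 0.0608 0.007 ]
from [0.5423 0.1947 0.1551] [-3.139 -0.017 -0.303] t 28.9
[[[8, 23, 1, 0, 0, -0.9], [8, 23, 1, 0, 0, -0.9], [8, 23, 1, 0, 0, -0.9], [7, 23, 1, 0, 0, -0.9], [7, 23, 1, 0, 0, -0.9]]]
[[[7, 23, 1, 0, 0, -0.9], [6, 23, 1, 0, 0, -0.9], [6, 24, 1, 0, 0, -0.9], [6, 24, 1, 0, 0, -0.9], [5, 24, 1, 0, 0, -0.9]]]
[[[5, 24, 1, 0, 0, -0.9], [5, 24, 1, 0, 0, -0.9], [4, 24, 1, 0, 0, -0.9], [4, 24, 1, 0, 0, -0.9], [4, 24, 1, 0, 0, -0.9]]]
[[[3, 24, 1, 0, 0, -0.9], [3, 24, 1, 0, 0, -0.9], [2, 24, 1, 0, 0, -0.9], [2, 24, 1, 0, 0, -0.9], [2, 24, 1, 0, 0, -0.9]]]
```

View pics/c8.png

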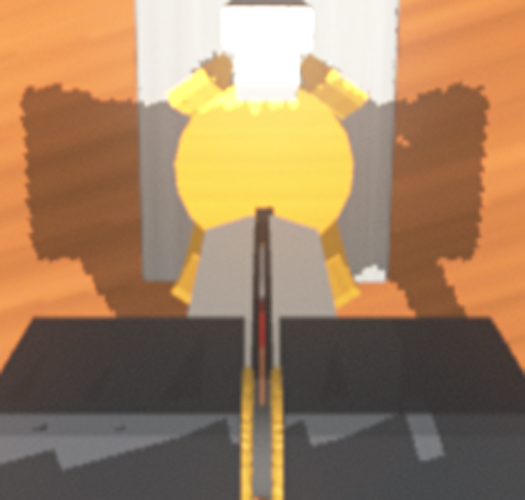

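{"name": "carry_out", "arguments": {"moves": [[[11,31,0,0,0,-1.2],[11,31,0,0,0,-1.2],[10,31,0,0,0,-1.2],[10,31,0,0,0,-1.2],[9,31,0,0,0,-1.2]]], "gripper": -0.7}}

```text
t: 29.4
eef_pos: [0.549, 0.0309, 0.1477]
ee_rot: [-3.141, -0.007, -0.186]
force: [0.2, 0.1, 0.4]
width: 0.037
```

{"name": "carry_out", "arguments": {"moves": [[[9,31,0,0,0,-1.2],[8,32,0,0,0,-1.2],[8,32,0,0,0,-1.2],[7,32,0,0,0,-1.2],[7,32,0,0,0,-1.2]]]}}

```text
t: 29.9
eef_pos: [0.5604, -0.1379, 0.1383]
ee_rot: [-3.139, 0.006, -0.077]
force: [0.3, 0.3, -0.2]
width: 0.0772
```

{"name": "carry_out", "arguments": {"moves": [[[6,32,2,0,0,-1.2],[5,32,2,0,0,-1.2],[4,32,2,0,0,-1],[3,32,2,0,0,-1],[0,0,0,0,0,0]]]}}

```text
t: 30.4
eef_pos: [0.569, -0.2748, 0.1189]
ee_rot: [-3.134, 0.017, -0.001]
force: [0.2, 0.3, 0.8]
width: 0.0798
```

Run:
```python
from h import *
blanks(grab('wrist','w10'))
plan([0.566,-0.3015,0.05],-0.04,n=5)
```

```text
disc px [436.3 371.2] ax [ 17.8 535.6] world [ 0.3888 -0.449   0.007 ] bar px [424.7 365.8] 214 r mm 13.5 ang 1.094
disc px [292.5 341.2] ax [51.5 60.7] world [ 0.4221 -0.3098  0.007 ] bar px [312.  342.2] 25 r mm 18.4 ang -1.626
disc nobar [434.6 311.1] (36.41666030883789, 72.48350524902344) [ 0.4551 -0.4382  0.007 ]
disc nobar [ 74.  311.2] (35.884281158447266, 72.50700378417969) [ 0.4535 -0.1081  0.007 ]
disc px [288.3 195.6] ax [65.7 68.1] world [ 0.5645 -0.3022  0.007 ] bar px [290.6 175.6] 64 r mm 17.1 ang -0.084
from [ 0.5684 -0.2725  0.1187] [-3.132e+00  1.800e-02 -1.000e-03] t 30.4
[[[-0.2, 5.9, 13.7, -0.1, 0.2, 0.4], [-0.2, 5.9, 13.7, -0.1, 0.2, 0.4], [-0.2, 5.9, 13.7, -0.1, 0.2, 0.4], [-0.2, 5.9, 13.7, -0.1, 0.2, 0.4], [-0.2, 5.8, 13.7, -0.1, 0.2, 0.4]]]
```

{"name": "carry_out", "arguments": {"moves": [[[-0.8,7,17,-0.1,0.3,1.1],[-0.8,7,17,-0.1,0.3,1.1],[-0.8,7,17,-0.1,0.3,1.1],[-0.8,7,17,-0.1,0.3,1.1],[0,0,0,0,0,0]]]}}

```text
t: 30.95
eef_pos: [0.5608, -0.2926, 0.0436]
ee_rot: [-3.131, 0.004, -0.079]
force: [-0.3, 1.2, 0.3]
width: 0.0802
```

Run:
```python
from h import *
plan([0.565,-0.302,0.026],-0.08,n=5)
```

```text
from [ 0.5608 -0.2926  0.0436] [-3.131  0.004 -0.079] t 30.9
[[[1, 1.8, 3.5, -0.1, 0, 0], [1, 1.8, 3.5, -0.1, 0, 0], [1, 1.8, 3.5, -0.1, 0, 0], [1, 1.8, 3.5, -0.1, 0, 0], [1, 1.8, 3.5, -0.1, 0, 0]]]
```

{"name": "carry_out", "arguments": {"moves": [[[2,4.5,2,-0.2,0,0],[2,4,5,-0.2,0,0],[0.5,0,5,-0.1,0,0],[0,0,4,0,0,0],[0,0,1.5,0,0,0]]]}}

```text
t: 31.45
eef_pos: [0.5664, -0.2992, 0.0265]
ee_rot: [-3.141, 0.002, -0.076]
force: [-0.8, 0.3, 0.8]
width: 0.0793
```

{"name": "carry_out", "arguments": {"moves": [[[0,0,1,0,0,0],[0,0,0.5,0,0,0],[0,0,0.5,0,0,0],[0,0,0.3,0,0,0],[0,0,0.3,0,0,0]]], "gripper": 1}}

```text
t: 31.95
eef_pos: [0.5672, -0.2997, 0.0253]
ee_rot: [3.141, 0.0, -0.076]
force: [-0.0, -0.2, 2.8]
width: 0.0551
```

{"name": "carry_out", "arguments": {"moves": [[[0,0,0,0,0,0],[0,0,-5,0,0,0],[0,0,-25,0,0,0],[0,0,-45,0,0,0],[0,0,-45,0,0,0]]]}}

```text
t: 32.45
eef_pos: [0.5618, -0.2962, 0.1393]
ee_rot: [-3.131, 0.019, -0.076]
force: [0.7, -0.5, -1.6]
width: 0.0549
```

Run:
```python
from h import *
print(arm.get_state()['joint_pos'])
plan([0.535,0.1960,0.15],2.79,n=25)
```

```text
[-5.94503160e-01  4.35077013e-01  1.49134857e+00 -2.20525749e-04
  1.23662930e+00  1.05251530e+00]
from [ 0.5618 -0.2962  0.1393] [-3.131  0.019 -0.076] t 32.5
[[[-3, -20, 0, -0.1, 0, -6.6], [0, -20, 0, -0.1, 0, -6.6], [2, -20, 0, -0.1, 0, -6.6], [4, -19, 0, -0.1, 0, -6.6], [6, -19, 0, -0.1, 0, -6.6]]]
[[[8, -18, 0, -0.1, 0, -6.6], [10, -17, 0, -0.1, 0, -6.6], [12, -15, 0, -0.1, 0, -6.6], [14, -14, 0, -0.1, 0, -6.6], [15, -12, 0, -0.1, 0, -6.6]]]
[[[17, -10, 0, -0.1, 0, -6.6], [18, -8, 0, -0.1, 0, -6.6], [19, -6, 0, -0.1, 0, -6.6], [19, -4, 0, -0.1, 0, -6.6], [20, -2, 0, -0.1, 0, -6.6]]]
[[[20, 0, 0, -0.1, 0, -6.6], [20, 3, 0, -0.1, 0, -6.6], [19, 5, 0, -0.1, 0, -6.6], [18, 7, 0, -0.1, 0, -6.6], [18, 9, 0, -0.1, 0, -6.6]]]
[[[16, 11, 0, -0.1, 0, -6.6], [15, 13, 0, -0.1, 0, -6.6], [13, 14, 0, -0.1, 0, -6.6], [12, 16, 0, -0.1, 0, -6.6], [10, 17, 0, -0.1, 0, -6.6]]]
```

{"name": "carry_out", "arguments": {"moves": [[[-3,-20,-3,-0.1,0,-6.6],[0,-20,-3,-0.1,0,-6.6],[2,-20,-3,-0.1,0,-6.6],[4,-19,-2,-0.1,0,-6.6],[6,-19,-1,-0.1,0,-6.6]]]}}

```text
t: 32.95
eef_pos: [0.5584, -0.1989, 0.1601]
ee_rot: [3.138, 0.006, 0.518]
force: [1.1, 0.5, -1.8]
width: 0.0553
```

{"name": "carry_out", "arguments": {"moves": [[[8,-18,-1,-0.1,0,-6.6],[10,-17,-1,-0.1,0,-6.6],[12,-15,0,-0.1,0,-6.6],[14,-14,0,-0.1,0,-6.6],[15,-12,0,-0.1,0,-6.6]]]}}

```text
t: 33.45
eef_pos: [0.5467, -0.0969, 0.161]
ee_rot: [3.136, 0.009, 1.118]
force: [0.5, 0.1, -1.1]
width: 0.0549
```

{"name": "carry_out", "arguments": {"moves": [[[17,-10,0,-0.1,0,-6.6],[18,-8,0,-0.1,0,-6.6],[19,-6,0,-0.1,0,-6.6],[19,-4,0,-0.1,0,-6.6],[20,-2,0,-0.1,0,-6.6]]]}}

```text
t: 33.95
eef_pos: [0.5341, 0.006, 0.1591]
ee_rot: [3.137, 0.012, 1.718]
force: [0.2, -0.6, -0.8]
width: 0.055
```

{"name": "carry_out", "arguments": {"moves": [[[20,0,0,-0.1,0,-6.6],[20,3,0,-0.1,0,-6.6],[19,5,0,-0.1,0,-6.6],[18,7,0,-0.1,0,-6.6],[18,9,0,-0.1,0,-6.6]]]}}

```text
t: 34.45
eef_pos: [0.5174, 0.1086, 0.1574]
ee_rot: [3.138, 0.012, 2.319]
force: [-0.5, -0.8, -1.2]
width: 0.0551
```

{"name": "carry_out", "arguments": {"moves": [[[16,11,0,-0.1,0,-6.6],[15,13,0,-0.1,0,-6.6],[13,14,0,-0.1,0,-6.6],[8,10,0,-0.1,0,-6],[0,0,0,0,0,0]]]}}

```text
t: 34.95
eef_pos: [0.5023, 0.1837, 0.1561]
ee_rot: [3.138, 0.011, 2.792]
force: [-0.0, 0.4, -0.7]
width: 0.0549
```

Run:
```python
from h import *
f=grab('wrist','w11'); s=arm.get_state(); print(s['width']); held(f,s,.018)
plan([0.5425,0.194,0.115],2.836,n=5)
```

```text
0.05517417127835305
held px [257.6 240.1] [ 96.9 105.9] tool [-1.7  2.4 18. ] bar px [254. 210.] bar tool [17.6 -2.  -0.2]
from [0.5025 0.1829 0.1561] [3.139 0.011 2.789] t 35.0
[[[-6.7, 4.8, 8.3, 0, 0.1, -0.5], [-6.7, 4.8, 8.3, 0, 0.1, -0.5], [-6.8, 4.7, 8.3, 0, 0.1, -0.5], [-6.8, 4.6, 8.3, 0, 0.1, -0.5], [-6.9, 4.6, 8.2, 0, 0.1, -0.5]]]
```

{"name": "carry_out", "arguments": {"moves": [[[-9,6,6,0,0.2,-0.7],[-9,6,6,0,0.2,-0.7],[-9,6,10,0,0.2,-0.7],[-9,6,10,0,0.2,-0.6],[0,0,0,0,0,0]]]}}

```text
t: 35.5
eef_pos: [0.5499, 0.1919, 0.1209]
ee_rot: [3.14, -0.003, 2.833]
force: [0.5, -0.0, -1.3]
width: 0.0549
```

Run:
```python
from h import *
plan([0.5421,0.1943,0.1],2.836,n=5)
```

```text
from [0.5499 0.1919 0.1209] [ 3.140e+00 -3.000e-03  2.833e+00] t 35.5
[[[1.6, 0, 4.2, 0, 0, -0], [1.6, 0, 4.2, 0, 0, -0], [1.6, 0, 4.2, 0, 0, -0], [1.6, 0, 4.2, 0, 0, -0], [1.6, 0, 4.2, 0, 0, -0]]]
```

{"name": "carry_out", "arguments": {"moves": [[[4,0,3,0,0,0],[4,0,4,0,0,0],[0,0,5,0,0,0],[0,0,4,0,0,0],[0,0,3,0,0,0]]]}}

```text
t: 36.0
eef_pos: [0.5405, 0.1941, 0.0998]
ee_rot: [3.141, -0.005, 2.832]
force: [0.6, -0.2, -2.0]
width: 0.0545
```

{"name": "carry_out", "arguments": {"moves": [[[0,0,3,0,0,0],[0,0,2.5,0,0,0],[0,0,1,0,0,0],[0,0,1,0,0,0],[0,0,0.5,0,0,0]]]}}

```text
t: 36.5
eef_pos: [0.5407, 0.1942, 0.0933]
ee_rot: [3.14, -0.003, 2.833]
force: [-0.4, -0.2, 3.0]
width: 0.0549
```

{"name": "carry_out", "arguments": {"moves": [[[0,0,0,0,0,0],[0,0,0,0,0,0],[0,0,0,0,0,0],[0,0,0,0,0,0],[0,0,0,0,0,0]]], "gripper": -0.35}}

```text
t: 37.0
eef_pos: [0.5417, 0.1944, 0.093]
ee_rot: [3.139, -0.002, 2.833]
force: [0.5, -0.1, -0.0]
width: 0.0635
```

{"name": "carry_out", "arguments": {"moves": [[[0,0,-10,0,0,0],[0,0,-20,0,0,0],[0,0,-15,0,0,0],[0,0,0,0,0,0],[0,0,0,0,0,0]]]}}

```text
t: 37.5
eef_pos: [0.5418, 0.1943, 0.1407]
ee_rot: [3.139, -0.002, 2.832]
force: [-0.2, 0.5, -0.6]
width: 0.0635
```

Run:
```python
from h import *
f=grab('wrist','w12'); s=arm.get_state(); held(f,s,s['eef_pos'][2]-.077)
plan([0.5435,0.1938,0.112],2.836,n=5)
cv2.imwrite('pics/c9.png',cv2.resize(cv2.imread('pics/w12.png')[100:300,150:360],None,fx=2.5,fy=2.5,interpolation=cv2.INTER_CUBIC))
```

```text
held px [254.4 214.4] [ 84.9 150.8] tool [-2.3 -0.1 63.7] bar px [253.5 187.5] bar tool [19.1 -0.6  0. ]
from [0.5419 0.1943 0.1407] [ 3.139e+00 -1.000e-03  2.832e+00] t 37.5
[[[-0.3, 0, 5.7, 0, 0, -0], [-0.3, 0, 5.7, 0, 0, -0], [-0.3, 0, 5.7, 0, 0, -0], [-0.3, 0, 5.7, 0, 0, -0], [-0.3, 0, 5.7, 0, 0, -0]]]
```

View pics/c9.png

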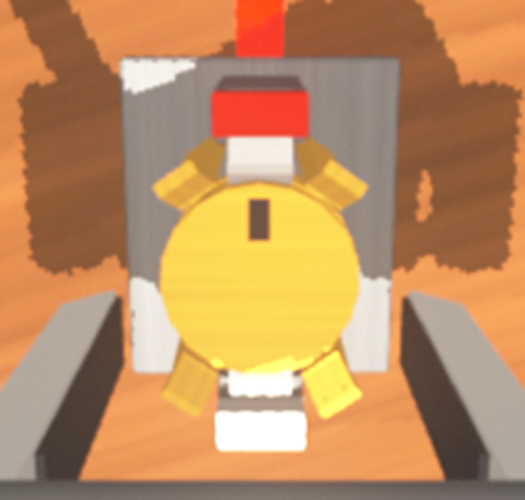

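{"name": "carry_out", "arguments": {"moves": [[[-0.5,0,8,0,0,0],[-0.5,0,8,0,0,0],[-0.5,0,8,0,0,0],[0,0,5,0,0,0],[0,0,0,0,0,0]]], "gripper": 1}}

```text
t: 38.05
eef_pos: [0.5412, 0.1933, 0.1059]
ee_rot: [-3.141, -0.007, 2.832]
force: [0.6, 0.3, -0.4]
width: 0.0266
```

{"name": "carry_out", "arguments": {"moves": [[[0,0,2,0,0,0],[0,0,3,0,0,0],[0,0,3,0,0,0],[0,0,4,0,0,0],[0,0,4,0,0,0]]]}}

```text
t: 38.55
eef_pos: [0.5433, 0.1939, 0.0935]
ee_rot: [3.139, -0.002, 2.833]
force: [-5.0, -0.6, 20.8]
width: 0.0006
```

{"name": "carry_out", "arguments": {"moves": [[[0,0,4,0,0,0],[0,0,4,0,0,0],[0,0,4,0,0,0],[0,0,4,0,0,0],[0,0,4,0,0,0]]]}}

```text
t: 39.05
eef_pos: [0.5438, 0.194, 0.0833]
ee_rot: [3.137, 0.004, 2.833]
force: [-2.6, -0.6, 9.0]
width: 0.0004
```

{"name": "carry_out", "arguments": {"moves": [[[0,0,4,0,0,0],[0,0,4,0,0,0],[0,0,4,0,0,0],[0,0,2,0,0,0],[0,0,0,0,0,0]]]}}

```text
t: 39.55
eef_pos: [0.5437, 0.1941, 0.0785]
ee_rot: [3.135, 0.008, 2.834]
force: [-2.0, -1.4, 9.3]
width: 0.0003
```

{"name": "carry_out", "arguments": {"moves": [[[0,0,-5,0,0,0],[0,0,-15,0,0,0],[0,0,-25,0,0,0],[0,0,-25,0,0,0],[0,0,-10,0,0,0]]]}}

```text
t: 40.05
eef_pos: [0.5425, 0.1936, 0.1623]
ee_rot: [3.135, 0.009, 2.834]
force: [-0.8, -0.1, -0.2]
width: 0.0006
```

Run:
```python
from h import *
f=grab('wrist','w13'); s=arm.get_state(); print(s['eef_pos']); blanks(f,zt=.06); print('top');blanks(grab('top','top6'))
plan([0.425,-0.30,0.135],1.57,n=15)
```

```text
[0.54288241 0.19373897 0.16302096]
disc nobar [459.5 375.1] (11.49080753326416, 15.070772171020508) [0.7673 0.3243 0.06  ]
disc px [200.2 371.6] ax [ 21. 440.] world [0.689  0.0953 0.06  ] bar px [196.4 366. ] 208 r mm 7.0 ang -2.97
disc nobar [260.6 310.1] (5.9629902839660645, 75.4834213256836) [0.6441 0.1679 0.06  ]
disc nobar [248.2 310.1] (7.216916561126709, 73.72300720214844) [0.6408 0.1575 0.06  ]
disc nobar [284.7 237.9] (11.262767791748047, 22.67211151123047) [0.5852 0.2071 0.06  ]
disc px [245.  195.5] ax [ 83.8 112.4] world [0.5406 0.187  0.06  ] bar px [254.  175.5] 60 r mm 17.9 ang 2.419
top
disc px [345.5 228.5] ax [15.9 16.9] world [ 0.4233 -0.3084  0.007 ] bar px [350.8 228.4] 5 r mm 18.1 ang -1.571
disc nobar [351.1 106. ] (14.411667823791504, 15.233455657958984) [ 0.853  -0.3458  0.007 ]
disc nobar [297.1 106.6] (14.808652877807617, 15.110816955566406) [ 0.853  -0.1553  0.007 ]
disc nobar [235.8  94.8] (22.078601837158203, 25.20054054260254) [0.8983 0.0597 0.007 ]
from [0.5423 0.1936 0.1614] [3.135 0.008 2.834] t 40.1
[[[-2, -34, 2, 0, 0, 4.8], [-5, -33, 2, 0, 0, 4.8], [-8, -33, 2, 0, 0, 4.8], [-11, -32, 2, 0, 0, 4.8], [-14, -31, 2, 0, 0, 4.8]]]
[[[-16, -30, 2, 0, 0, 4.8], [-19, -28, 2, 0, 0, 4.8], [-21, -27, 2, 0, 0, 4.8], [-23, -25, 2, 0, 0, 4.8], [-25, -23, 2, 0, 0, 4.8]]]
[[[-27, -21, 2, 0, 0, 4.8], [-28, -18, 2, 0, 0, 4.8], [-30, -16, 2, 0, 0, 4.8], [-31, -13, 2, 0, 0, 4.8], [-32, -11, 2, 0, 0, 4.8]]]
```

{"name": "carry_out", "arguments": {"moves": [[[-2,-34,0,0,0,4.8],[-5,-33,0,0,0,4.8],[-8,-33,1,0,0,4.8],[-11,-32,1,0,0,4.8],[-14,-31,2,0,0,4.8]]], "gripper": -0.7}}

```text
t: 40.65
eef_pos: [0.4993, 0.0281, 0.1498]
ee_rot: [3.135, -0.001, 2.407]
force: [0.1, -0.7, 0.7]
width: 0.0374
```

{"name": "carry_out", "arguments": {"moves": [[[-16,-30,2,0,0,4.8],[-19,-28,2,0,0,4.8],[-21,-27,2,0,0,4.8],[-23,-25,2,0,0,4.8],[-25,-23,2,0,0,4.8]]]}}

```text
t: 41.15
eef_pos: [0.4512, -0.1419, 0.1313]
ee_rot: [-3.138, -0.011, 1.971]
force: [0.3, -0.4, -0.6]
width: 0.0768
```

{"name": "carry_out", "arguments": {"moves": [[[-27,-21,2,0,0,4.8],[-28,-18,2,0,0,4.8],[-30,-16,2,0,0,4.8],[-31,-13,2,0,0,4.8],[0,0,0,0,0,0]]]}}

```text
t: 41.65
eef_pos: [0.4097, -0.2786, 0.1146]
ee_rot: [-3.126, -0.015, 1.616]
force: [0.0, 0.5, 0.0]
width: 0.0804
```

Run:
```python
from h import *
blanks(grab('wrist','w14'))
plan([0.4233,-0.309,0.05],1.53,n=5)
```

```text
disc px [440.1 314.5] ax [24.9 64.5] world [ 0.5763 -0.3783  0.007 ] bar px [435.5 302. ] 2 r mm 13.5 ang 2.038
disc nobar [ 72.3 312.1] (31.841176986694336, 68.14970397949219) [ 0.2493 -0.3944  0.007 ]
disc px [269.3 231.6] ax [64.6 67.4] world [ 0.4216 -0.3088  0.007 ] bar px [268.  252.7] 56 r mm 19.0 ang -1.572
from [ 0.4095 -0.2765  0.1144] [-3.125 -0.017  1.618] t 41.7
[[[-6.8, 2.7, 12.7, -0.2, -0.2, 1], [-6.8, 2.7, 12.8, -0.2, -0.2, 1], [-6.7, 2.8, 12.8, -0.2, -0.2, 1], [-6.6, 2.9, 12.8, -0.2, -0.2, 1], [-6.5, 2.9, 12.9, -0.2, -0.2, 1]]]
```

{"name": "carry_out", "arguments": {"moves": [[[-8.5,3.3,15,-0.3,-0.2,0.7],[-8.5,3.3,15,-0.3,-0.2,0.7],[-8,3.3,16,-0.2,-0.2,0.7],[-8,3.3,16,-0.2,-0.2,0.7],[0,0,0,0,0,0]]]}}

```text
t: 42.2
eef_pos: [0.4223, -0.3016, 0.0466]
ee_rot: [-3.139, -0.01, 1.573]
force: [-0.4, 0.1, 0.1]
width: 0.0799
```

Run:
```python
from h import *
plan([0.4225,-0.3086,0.026],1.57,n=5)
```

```text
from [ 0.4223 -0.3016  0.0466] [-3.139 -0.01   1.573] t 42.2
[[[-1.4, 0, 4.1, 0, -0.1, 0], [-1.4, 0, 4.1, 0, -0.1, 0], [-1.4, 0, 4.1, 0, -0.1, 0], [-1.4, 0, 4.1, 0, -0.1, 0], [-1.4, 0, 4.1, 0, -0.1, 0]]]
```

{"name": "carry_out", "arguments": {"moves": [[[-3.5,0,5,0,-0.3,0],[-3.5,0,6,0,-0.2,0],[0,0,5,0,0,0],[0,0,4,0,0,0],[0,0,1.5,0,0,0]]]}}

```text
t: 42.7
eef_pos: [0.4228, -0.306, 0.0252]
ee_rot: [-3.139, -0.002, 1.578]
force: [-3.6, 1.3, 13.2]
width: 0.0802
```

{"name": "carry_out", "arguments": {"moves": [[[0,0,1,0,0,0],[0,0,0.5,0,0,0],[0,0,0.5,0,0,0],[0,0,0.3,0,0,0],[0,0,0.3,0,0,0]]], "gripper": 1}}

```text
t: 43.2
eef_pos: [0.4238, -0.3066, 0.0253]
ee_rot: [3.141, 0.001, 1.578]
force: [1.0, 1.7, 5.2]
width: 0.0554
```

{"name": "carry_out", "arguments": {"moves": [[[0,0,0,0,0,0],[0,0,-5,0,0,0],[0,0,-25,0,0,0],[0,0,-45,0,0,0],[0,0,-45,0,0,0]]]}}

```text
t: 43.7
eef_pos: [0.4198, -0.3026, 0.1408]
ee_rot: [-3.129, -0.013, 1.577]
force: [1.0, -1.4, -1.0]
width: 0.0551
```

Run:
```python
from h import *
plan([0.550,0.190,0.155],-0.27,n=20)
```

```text
from [ 0.4198 -0.3026  0.1408] [-3.129 -0.013  1.577] t 43.7
[[[25, 7, 0, -0.1, 0, 5.3], [25, 4, 0, -0.1, 0, 5.3], [25, 2, 0, -0.1, 0, 5.3], [25, 0, 0, -0.1, 0, 5.3], [25, -3, 0, -0.1, 0, 5.3]]]
[[[25, -5, 0, -0.1, 0, 5.3], [24, -7, 0, -0.1, 0, 5.3], [24, -10, 0, -0.1, 0, 5.3], [23, -12, 0, -0.1, 0, 5.3], [21, -14, 0, -0.1, 0, 5.3]]]
[[[20, -16, 0, -0.1, 0, 5.3], [19, -17, -1, -0.1, 0, 5.3], [17, -19, -1, -0.1, 0, 5.3], [15, -21, -1, -0.1, 0, 5.3], [13, -22, -1, -0.1, 0, 5.3]]]
[[[11, -23, -1, -0.1, 0, 5.3], [9, -24, -1, -0.1, 0, 5.3], [7, -25, -1, -0.1, 0, 5.3], [4, -25, -1, -0.1, 0, 5.3], [2, -25, -1, -0.1, 0, 5.3]]]
```

{"name": "carry_out", "arguments": {"moves": [[[25,7,-3,-0.1,0,5.3],[25,4,-3,-0.1,0,5.3],[25,2,-3,-0.1,0,5.3],[25,0,-2,-0.1,0,5.3],[25,-3,-1,-0.1,0,5.3]]]}}

```text
t: 44.2
eef_pos: [0.4578, -0.1828, 0.1604]
ee_rot: [3.134, -0.005, 1.09]
force: [0.3, 0.9, -1.9]
width: 0.0548
```

{"name": "carry_out", "arguments": {"moves": [[[25,-5,-1,-0.1,0,5.3],[24,-7,-1,-0.1,0,5.3],[24,-10,0,-0.1,0,5.3],[23,-12,0,-0.1,0,5.3],[21,-14,0,-0.1,0,5.3]]]}}

```text
t: 44.7
eef_pos: [0.4939, -0.0543, 0.1616]
ee_rot: [3.13, -0.01, 0.606]
force: [0.2, -0.9, -1.4]
width: 0.0548
```

{"name": "carry_out", "arguments": {"moves": [[[20,-16,0,-0.1,0,5.3],[19,-17,0,-0.1,0,5.3],[17,-19,0,-0.1,0,5.3],[15,-21,0,-0.1,0,5.3],[13,-22,0,-0.1,0,5.3]]]}}

```text
t: 45.2
eef_pos: [0.5328, 0.0737, 0.1597]
ee_rot: [3.129, -0.014, 0.124]
force: [0.8, 0.6, -0.7]
width: 0.0553
```

{"name": "carry_out", "arguments": {"moves": [[[11,-23,0,-0.1,0,5.3],[9,-24,0,-0.1,0,5.3],[7,-25,0,-0.1,0,5.3],[4,-20,0,-0.1,0,5.3],[0,0,0,0,0,0]]]}}

```text
t: 45.7
eef_pos: [0.5657, 0.1732, 0.1563]
ee_rot: [3.129, -0.016, -0.259]
force: [0.1, -0.3, -0.6]
width: 0.0548
```

Run:
```python
from h import *
f=grab('wrist','w15'); s=arm.get_state(); print(s['width']); held(f,s,.018)
plan([0.5445,0.1934,0.12],-0.306,n=5)
```

```text
0.055019821501323465
held px [244.4 242. ] [ 97.8 121.1] tool [-3.4 -6.8 17.9] bar px [254.5 271. ] bar tool [-17.6   5.6  -0.2]
from [0.5649 0.1719 0.1561] [ 3.128 -0.015 -0.258] t 45.8
[[[-5.2, -3.2, 7.1, 0.2, -0.2, 0.5], [-5.2, -3.1, 7.1, 0.2, -0.2, 0.5], [-5.2, -3.1, 7.2, 0.2, -0.2, 0.5], [-5.2, -3, 7.2, 0.2, -0.2, 0.5], [-5.2, -2.9, 7.2, 0.2, -0.2, 0.5]]]
```

{"name": "carry_out", "arguments": {"moves": [[[-6,-4,6,0.2,-0.2,0.7],[-6,-4,6,0.2,-0.2,0.7],[-6,-4,9,0.2,-0.2,0.7],[-5,-4,9,0.2,-0.2,0.7],[0,0,0,0,0,0]]]}}

```text
t: 46.25
eef_pos: [0.5428, 0.1915, 0.122]
ee_rot: [3.14, 0.004, -0.311]
force: [-0.5, -0.4, -0.8]
width: 0.0549
```

Run:
```python
from h import *
plan([0.5462,0.193,0.1],-0.306,n=5)
```

```text
from [0.5428 0.1915 0.122 ] [ 3.14   0.004 -0.311] t 46.2
[[[0.6, -0.5, 4.4, 0, 0, -0.1], [0.6, -0.5, 4.4, 0, 0, -0.1], [0.6, -0.5, 4.4, 0, 0, -0.1], [0.6, -0.5, 4.4, 0, 0, -0.1], [0.6, -0.5, 4.4, 0, 0, -0.1]]]
```

{"name": "carry_out", "arguments": {"moves": [[[1,-1.2,4,0,0,0],[1,-1.2,4,0,0,0],[0,0,5,0,0,0],[0,0,4,0,0,0],[0,0,3,0,0,0]]]}}

```text
t: 46.75
eef_pos: [0.5467, 0.1929, 0.1009]
ee_rot: [3.141, 0.002, -0.312]
force: [0.5, 0.2, -1.7]
width: 0.0547
```

{"name": "carry_out", "arguments": {"moves": [[[0,0,3,0,0,0],[0,0,2.5,0,0,0],[0,0,1,0,0,0],[0,0,1,0,0,0],[0,0,0.5,0,0,0]]]}}

```text
t: 47.25
eef_pos: [0.5466, 0.1929, 0.0935]
ee_rot: [3.141, 0.002, -0.312]
force: [-1.1, -0.3, 1.8]
width: 0.0551
```

{"name": "carry_out", "arguments": {"moves": [[[0,0,0.5,0,0,0],[0,0,0,0,0,0],[0,0,0,0,0,0],[0,0,0,0,0,0],[0,0,0,0,0,0]]], "gripper": -0.35}}

```text
t: 47.75
eef_pos: [0.5478, 0.193, 0.093]
ee_rot: [-3.141, -0.001, -0.312]
force: [-1.4, 0.1, 0.1]
width: 0.0633
```

{"name": "carry_out", "arguments": {"moves": [[[0,0,-10,0,0,0],[0,0,-20,0,0,0],[0,0,-15,0,0,0],[0,0,0,0,0,0],[0,0,0,0,0,0]]]}}

```text
t: 48.25
eef_pos: [0.5479, 0.193, 0.1408]
ee_rot: [-3.141, -0.001, -0.312]
force: [-0.6, -0.1, -0.0]
width: 0.0632
```

Run:
```python
from h import *
f=grab('wrist','w16'); s=arm.get_state(); held(f,s,s['eef_pos'][2]-.077)
plan([0.5435,0.1938,0.108],-0.306,n=5)
```

```text
held px [255.5 230. ] [ 84.8 114.3] tool [-14.6   1.1  63.8] bar px [255.5 240.5] bar tool [-7.9  0.  -0. ]
from [0.548  0.193  0.1408] [-3.141e+00 -1.000e-03 -3.120e-01] t 48.3
[[[-0.9, 0.1, 6.6, 0, 0, -0.1], [-0.9, 0.1, 6.6, 0, 0, -0.1], [-0.9, 0.1, 6.6, 0, 0, -0.1], [-0.9, 0.1, 6.6, 0, 0, -0.1], [-0.9, 0.1, 6.6, 0, 0, -0.1]]]
```

{"name": "carry_out", "arguments": {"moves": [[[-1.5,0,8,0,0,0],[-1.5,0,8,0,0,0],[-1.2,0,8,0,0,0],[0,0,5,0,0,0],[0,0,0,0,0,0]]], "gripper": 1}}

```text
t: 48.8
eef_pos: [0.5412, 0.1939, 0.106]
ee_rot: [3.139, 0.005, -0.312]
force: [-1.1, -0.3, 0.4]
width: 0.0273
```

{"name": "carry_out", "arguments": {"moves": [[[0.5,0,2,0,0,0],[0.5,0,3,0,0,0],[0,0,3,0,0,0],[0,0,4,0,0,0],[0,0,4,0,0,0]]]}}

```text
t: 49.3
eef_pos: [0.5441, 0.1942, 0.0936]
ee_rot: [-3.142, 0.001, -0.312]
force: [-5.6, -1.2, 19.1]
width: 0.0003
```

{"name": "carry_out", "arguments": {"moves": [[[0,0,4,0,0,0],[0,0,4,0,0,0],[0,0,4,0,0,0],[0,0,4,0,0,0],[0,0,4,0,0,0]]]}}

```text
t: 49.8
eef_pos: [0.5446, 0.1943, 0.0846]
ee_rot: [-3.139, -0.005, -0.311]
force: [-2.6, -0.5, 11.9]
width: 0.0007
```

{"name": "carry_out", "arguments": {"moves": [[[0,0,4,0,0,0],[0,0,4,0,0,0],[0,0,4,0,0,0],[0,0,3,0,0,0],[0,0,2,0,0,0]]]}}

```text
t: 50.3
eef_pos: [0.5445, 0.1943, 0.0783]
ee_rot: [-3.137, -0.009, -0.311]
force: [-3.4, -1.0, 9.4]
width: 0.0007
```

{"name": "carry_out", "arguments": {"moves": [[[0,0,-5,0,0,0],[0,0,-15,0,0,0],[0,0,-25,0,0,0],[0,0,-25,0,0,0],[0,0,-15,0,0,0]]], "gripper": 0}}

```text
t: 50.8
eef_pos: [0.5441, 0.1947, 0.1673]
ee_rot: [-3.134, -0.01, -0.312]
force: [0.2, 0.0, -0.7]
width: 0.0369
```

{"name": "carry_out", "arguments": {"moves": [[[0,0,-30,0,0,0],[0,0,-30,0,0,0],[0,0,0,0,0,0],[0,0,0,0,0,0],[0,0,0,0,0,0]]]}}

```text
t: 51.3
eef_pos: [0.5447, 0.1944, 0.2315]
ee_rot: [-3.131, -0.015, -0.312]
force: [-1.0, 0.4, 0.5]
width: 0.0468
```

Run:
```python
from h import *
f=grab('wrist','w17'); g=grab('top','top7'); blanks(g)
a=cv2.imread('pics/w17.png')[120:320,130:380]; b=cv2.imread('pics/top7.png'); s=cv2.imread('pics/side1.png')
w=cv2.resize(a,(400,320),interpolation=cv2.INTER_CUBIC)
h=grab('side','side2'); s=cv2.cvtColor(h['img'],cv2.COLOR_RGB2BGR); s=cv2.resize(s,(400,300))
b=cv2.resize(b[120:,80:480],(800,528))[:, :]
b=cv2.resize(b,(400,264))
canvas=np.zeros((600,800,3),np.uint8); canvas[:320,:400]=w; canvas[320:584,:400]=b; canvas[:300,400:]=s
u,v=w2p(g,[.377,.2045,.052]).astype(int); c=cv2.resize(cv2.imread('pics/top7.png')[v-35:v+35,u-50:u+50],(400,280),interpolation=cv2.INTER_CUBIC); canvas[310:590,400:]=c; print(u,v)
cv2.imwrite('pics/m2.png',canvas)
```

```text
disc nobar [351.1 106. ] (14.411667823791504, 15.233455657958984) [ 0.853  -0.3458  0.007 ]
disc nobar [297.1 106.6] (14.808652877807617, 15.110816955566406) [ 0.853  -0.1553  0.007 ]
disc nobar [235.7  94.9] (22.098573684692383, 25.357084274291992) [0.8983 0.06   0.007 ]
192 244
```

View pics/m2.png

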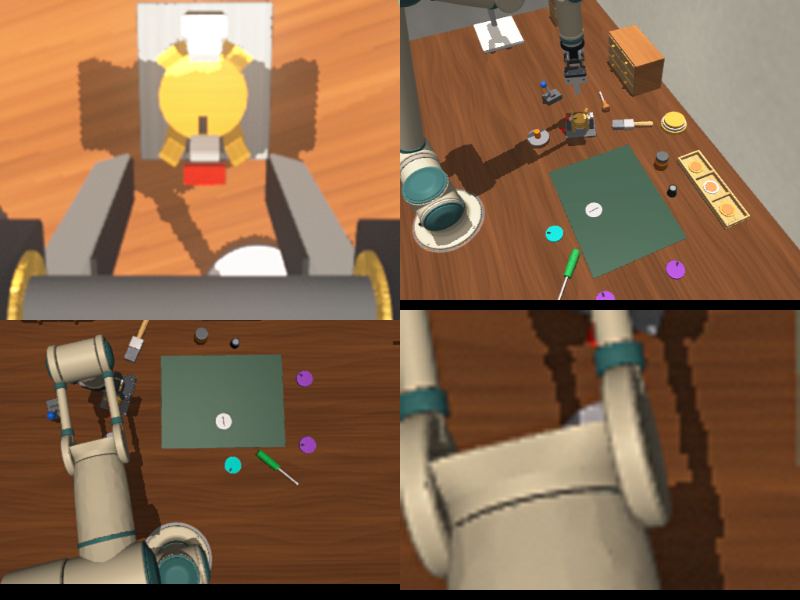

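Run:
```python
from h import *
plan([0.377,0.2045,0.13],-0.312,n=5)
```

```text
from [0.5441 0.1943 0.2307] [-3.132 -0.013 -0.312] t 51.5
[[[-32.7, 8.5, 19.6, -0.1, -0.2, -0], [-32.6, 8.5, 19.7, -0.1, -0.2, -0], [-32.6, 8.4, 19.8, -0.1, -0.2, -0], [-32.5, 8.4, 19.9, -0.1, -0.2, -0], [-32.5, 8.4, 20, -0.1, -0.2, -0]]]
```

{"name": "carry_out", "arguments": {"moves": [[[-36,9,18,-0.1,-0.2,0],[-36,9,20,-0.1,-0.2,0],[-36,9,20,-0.1,-0.2,0],[-36,9,20,-0.1,-0.2,0],[-18,4,14,0,0,0]]], "gripper": -0.3}}

```text
t: 51.95
eef_pos: [0.3755, 0.2057, 0.1306]
ee_rot: [-3.141, 0.002, -0.315]
force: [-0.0, -0.3, 0.9]
width: 0.061
```

Run:
```python
from h import *
f=grab('wrist','w18'); comps(f,(4,180,150),(35,255,255),.052,'knob',60,2500); print(w2p(f,[.377,.2045,.052]))
plan([0.377,0.2045,0.08],-0.312,n=5)
```

```text
knob 791 [185.2  21.7] [164  11  44  21] [0.505  0.2101 0.052 ]
knob 611 [205.5  75.1] [195  60  22  31] [0.4704 0.2088 0.052 ]
knob 700 [255.6 201.2] [242 184  28  33] [0.3771 0.2042 0.052 ]
[255.15690586 201.43695647]
from [0.3713 0.2051 0.1286] [ 3.139  0.008 -0.315] t 52.0
[[[1.2, -0.3, 9.7, 0, 0.1, -0], [1.2, -0.3, 9.7, 0, 0.1, -0], [1.2, -0.3, 9.7, 0, 0.1, -0], [1.2, -0.3, 9.7, 0, 0.1, -0], [1.1, -0.3, 9.7, 0, 0.1, -0]]]
```

{"name": "carry_out", "arguments": {"moves": [[[2,-0.4,16,0,0.1,0],[2,-0.4,18,0,0.1,0],[2,-0.4,16,0,0.1,0],[1,0,12,0,0.1,0],[0,0,2,0,0,0]]]}}

```text
t: 52.5
eef_pos: [0.3796, 0.2041, 0.0619]
ee_rot: [3.138, 0.0, -0.313]
force: [0.3, 0.3, -0.2]
width: 0.061
```

Run:
```python
from h import *
plan([0.377,0.2045,0.056],-0.312,n=5)
```

```text
from [0.3796 0.2041 0.0619] [ 3.138  0.    -0.313] t 52.5
[[[-0.5, 0.1, 1.2, 0, 0, -0], [-0.5, 0.1, 1.2, 0, 0, -0], [-0.5, 0.1, 1.2, 0, 0, -0], [-0.5, 0.1, 1.2, 0, 0, -0], [-0.5, 0.1, 1.2, 0, 0, -0]]]
```

{"name": "carry_out", "arguments": {"moves": [[[-1,0,2,0,0,0],[-1,0,2,0,0,0],[-0.5,0,2,0,0,0],[0,0,1,0,0,0],[0,0,0,0,0,0]]]}}

```text
t: 53.0
eef_pos: [0.3795, 0.2054, 0.0556]
ee_rot: [3.14, -0.002, -0.313]
force: [0.0, 0.4, -0.4]
width: 0.0612
```

{"name": "carry_out", "arguments": {"moves": [[[0,0,0,0,0,0],[0,0,0,0,0,0],[0,0,0,0,0,0],[0,0,0,0,0,0],[0,0,0,0,0,0]]], "gripper": 1, "newtons": 30}}

```text
t: 53.5
eef_pos: [0.3798, 0.2055, 0.0564]
ee_rot: [3.141, -0.003, -0.313]
force: [-0.3, -1.4, 1.8]
width: 0.0245
```

{"name": "carry_out", "arguments": {"moves": [[[0,0,0,0,0,0],[0,0,0,0,0,0],[0,0,-10,0,0,0],[0,0,-35,0,0,0],[0,0,-45,0,0,0]]]}}

```text
t: 54.0
eef_pos: [0.3747, 0.204, 0.1443]
ee_rot: [3.131, 0.009, -0.313]
force: [0.7, 0.1, -1.0]
width: 0.0211
```

Run:
```python
from h import *
plan([0.5437,0.1938,0.175],-0.312,n=5)
```

```text
from [0.3747 0.204  0.1443] [ 3.131  0.009 -0.313] t 54.0
[[[32.7, -8.4, -6.5, 0.1, 0.1, -0], [32.7, -8.4, -6.5, 0.1, 0.1, -0], [32.8, -8.4, -6.4, 0.1, 0.1, -0], [32.8, -8.4, -6.3, 0.1, 0.1, -0], [32.8, -8.4, -6.2, 0.1, 0.1, -0]]]
```

{"name": "carry_out", "arguments": {"moves": [[[20,-5,-20,0.1,0.1,0],[36,-9,-10,0.1,0.1,0],[36,-9,-2,0.1,0.1,0],[36,-9,0,0.1,0.1,0],[36,-9,0,0.1,0.1,0]]]}}

```text
t: 54.5
eef_pos: [0.5464, 0.1943, 0.1885]
ee_rot: [-3.134, -0.009, -0.309]
force: [0.1, 0.6, -0.7]
width: 0.0212
```

Run:
```python
from h import *
f=grab('wrist','w19');s=arm.get_state(); print(s['width'],s['force']); comps(f,(4,180,150),(35,255,255),s['eef_pos'][2]-.0045,'knob',60,2500)
plan([0.5463,0.193,0.16],-0.312,n=5)
```

```text
0.021417630131383394 [ 7.48830897  1.5525448  -1.2347763 ]
knob 1752 [254.2 244.8] [234 218  41  53] [0.5467 0.1941 0.1839]
from [0.5541 0.1938 0.1884] [-3.131 -0.018 -0.311] t 54.5
[[[-1.5, 0.7, 5.6, -0.1, -0.2, 0], [-1.5, 0.7, 5.7, -0.1, -0.2, 0], [-1.5, 0.7, 5.7, -0.1, -0.2, 0], [-1.5, 0.7, 5.7, -0.1, -0.2, 0], [-1.5, 0.6, 5.7, -0.1, -0.2, 0]]]
```

{"name": "carry_out", "arguments": {"moves": [[[-2,0.8,7,-0.2,-0.3,0],[-2,0.8,7,-0.2,-0.3,0],[-2,0.8,7,-0.2,-0.2,0],[-2,0.8,7,0,-0.2,0],[0,0,0,0,0,0]]]}}

```text
t: 55.05
eef_pos: [0.542, 0.193, 0.1575]
ee_rot: [3.138, 0.006, -0.311]
force: [0.4, -0.1, -0.9]
width: 0.0212
```

Run:
```python
from h import *
f=grab('wrist','w20');s=arm.get_state(); print(s['width'],s['force']); comps(f,(4,180,150),(35,255,255),s['eef_pos'][2]-.0045,'knob',60,2500)
plan([0.5463,0.193,0.14],-0.312,n=5)
```

```text
0.02138784158670758 [ 0.42034922  0.53469441 -1.14211245]
knob 1755 [254.2 244.8] [234 218  41  54] [0.5426 0.1926 0.1536]
from [0.5425 0.1931 0.1581] [ 3.139  0.005 -0.311] t 55.1
[[[0.8, -0.2, 3.6, 0, 0.1, 0], [0.7, -0.2, 3.6, 0, 0.1, 0], [0.7, -0.2, 3.6, 0, 0.1, 0], [0.7, -0.2, 3.6, 0, 0.1, 0], [0.7, -0.2, 3.6, 0, 0.1, 0]]]
```

{"name": "carry_out", "arguments": {"moves": [[[1.5,-0.5,4,0,0,0],[1,0,5,0,0,0],[0,0,5,0,0,0],[0,0,5,0,0,0],[0,0,4,0,0,0]]]}}

```text
t: 55.6
eef_pos: [0.5453, 0.1933, 0.1348]
ee_rot: [3.141, 0.002, -0.31]
force: [-0.5, 0.5, -1.5]
width: 0.0212
```

{"name": "carry_out", "arguments": {"moves": [[[0,0,3,0,0,0],[0,0,2,0,0,0],[0,0,2,0,0,0],[0,0,1,0,0,0],[0,0,1,0,0,0]]]}}

```text
t: 56.1
eef_pos: [0.5454, 0.1933, 0.1291]
ee_rot: [3.141, 0.001, -0.31]
force: [-2.1, -0.7, 3.5]
width: 0.0213
```

{"name": "carry_out", "arguments": {"moves": [[[0,0,1,0,0,0],[0,0,1,0,0,0],[0,0,1,0,0,0],[0,0,1,0,0,0],[0,0,0,0,0,0]]]}}

```text
t: 56.6
eef_pos: [0.5454, 0.1933, 0.1293]
ee_rot: [-3.141, -0.002, -0.31]
force: [-0.0, -0.3, 0.1]
width: 0.0213
```

{"name": "carry_out", "arguments": {"moves": [[[0,0,0,0,0,0],[0,0,0,0,0,0],[0,0,0,0,0,0],[0,0,0,0,0,0],[0,0,0,0,0,0]]], "gripper": -0.3}}

```text
t: 57.1
eef_pos: [0.546, 0.1933, 0.128]
ee_rot: [-3.14, -0.002, -0.31]
force: [-0.6, 1.2, 0.3]
width: 0.0579
```

{"name": "carry_out", "arguments": {"moves": [[[0,0,-10,0,0,0],[0,0,-30,0,0,0],[0,0,-40,0,0,0],[0,0,-40,0,0,0],[0,0,0,0,0,0]]]}}

```text
t: 57.6
eef_pos: [0.5454, 0.1932, 0.2532]
ee_rot: [3.141, 0.0, -0.31]
force: [0.6, 0.6, -0.0]
width: 0.0608
```

Run:
```python
from h import *
f=grab('wrist','w21'); h=grab('side','side3')
print(w2p(f,[.5437,.1938,.125]),w2p(f,[.5437,.1938,.0895]))
a=cv2.resize(cv2.imread('pics/w21.png')[90:310,130:400],(440,360),interpolation=cv2.INTER_CUBIC); b=cv2.resize(cv2.imread('pics/side3.png')[90:190,160:260],(360,360),interpolation=cv2.INTER_CUBIC)
cv2.imwrite('pics/m3.png',np.hstack([a,b]))
```

```text
[254.01118183 189.66232251] [254.04650881 180.75549195]
```

View pics/m3.png

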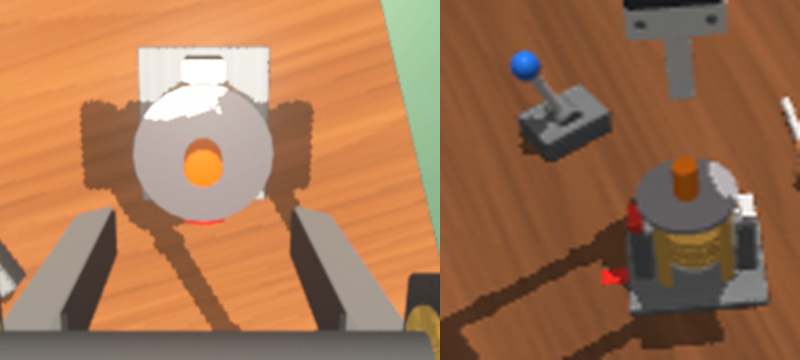

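Run:
```python
from h import *
t=load('top0'); f=load('w1')
for c in [(80,208),(150,186),(180,288),(112,305)]: print(np.round(p2w(t,110+c[0]/5,160+c[1]/5,.025),4))
hs=grab('side'); t2=grab('top')
comps(t2,(105,150,120),(125,255,255),.092,'blueT'); comps(hs,(105,150,100),(125,255,255),.092,'blueS'); comps(f,(105,150,100),(125,255,255),.092,'blueW')
a=cv2.resize(cv2.imread('pics/w1.png')[60:160,340:440],(500,500),interpolation=cv2.INTER_CUBIC)
b=cv2.resize(cv2.imread('pics/side3.png')[90:150,170:220],(300,360),interpolation=cv2.INTER_CUBIC)
m=np.zeros((500,800,3),np.uint8); m[:,:500]=a; m[:360,500:]=b; cv2.imwrite('pics/m4.png',m)
```

```text
[0.5226 0.4309 0.025 ]
[0.5369 0.3843 0.025 ]
[0.4679 0.3628 0.025 ]
[0.4571 0.408  0.025 ]
blueT 41 [130.2 215. ] [127 212   7   7] [0.4717 0.3963 0.092 ]
blueS 39 [183.  107.4] [180 104   7   7] [0.4713 0.4021 0.092 ]
blueW 191 [403.6  88.1] [397  75  23  26] [0.4677 0.39   0.092 ]
```

View pics/m4.png

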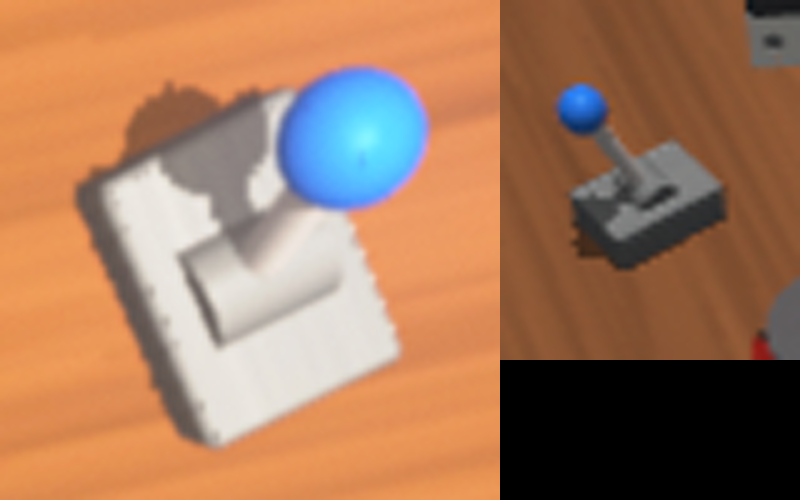

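Run:
```python
from h import *
f=load('w1'); c=[(100,185),(285,90),(400,352),(215,447)]
P=np.array([p2w(f,340+a/5,60+b/5,.025) for a,b in c]); print(np.round(P,4),P.mean(0)); d=P[0]-P[3]+P[1]-P[2]; print('axis yaw',np.arctan2(-d[1],-d[0]),np.linalg.norm(d)/2)
plan([0.4147,0.372,0.17],0.317,n=10)
```

```text
[[0.4694 0.3687 0.025 ]
 [0.4581 0.4129 0.025 ]
 [0.5229 0.4322 0.025 ]
 [0.5356 0.3866 0.025 ]] [0.49649931 0.40013519 0.025     ]
axis yaw 0.2768203062916526 0.06807415314416186
from [0.5413 0.1922 0.2456] [ 3.134  0.013 -0.31 ] t 57.8
[[[-17, -13, 8, 0, 0.1, -3.6], [-17, -14, 8, 0, 0.1, -3.6], [-16, -15, 8, 0, 0.1, -3.6], [-15, -16, 8, 0, 0.1, -3.6], [-14, -17, 8, 0, 0.1, -3.6]]]
[[[-13, -18, 8, 0, 0.1, -3.6], [-11, -19, 8, 0, 0.1, -3.6], [-10, -19, 8, 0, 0.1, -3.6], [-9, -20, 8, 0, 0.1, -3.6], [-8, -21, 8, 0, 0.1, -3.6]]]
```

{"name": "carry_out", "arguments": {"moves": [[[-17,-13,4,0,0.1,-3.6],[-17,-14,4,0,0.1,-3.6],[-16,-15,6,0,0.1,-3.6],[-15,-16,8,0,0.1,-3.6],[-14,-17,8,0,0.1,-3.6]]], "gripper": 1}}

```text
t: 58.3
eef_pos: [0.4721, 0.279, 0.2064]
ee_rot: [3.131, 0.02, 0.011]
force: [-0.1, -0.6, 0.1]
width: 0.0242
```

{"name": "carry_out", "arguments": {"moves": [[[-13,-18,8,0,0.1,-3.6],[-11,-19,8,0,0.1,-3.6],[-10,-19,8,0,0.1,-3.6],[-9,-20,8,0,0.1,-2.5],[0,0,0,0,0,0]]]}}

```text
t: 58.8
eef_pos: [0.41, 0.3501, 0.1626]
ee_rot: [3.13, 0.036, 0.255]
force: [-0.3, -1.3, -0.1]
width: 0.0003
```

Run:
```python
from h import *
plan([0.4151,0.3735,0.098],0.30,n=5)
```

```text
from [0.41   0.3501 0.1626] [3.13  0.036 0.255] t 58.8
[[[2.6, -4.4, 12.8, 0.1, 0.4, -0.5], [2.6, -4.4, 12.8, 0.1, 0.4, -0.5], [2.5, -4.3, 12.8, 0.1, 0.4, -0.5], [2.5, -4.3, 12.9, 0.1, 0.4, -0.5], [2.4, -4.2, 12.9, 0.1, 0.4, -0.5]]]
```

{"name": "carry_out", "arguments": {"moves": [[[2,-5.4,14,0.1,0.5,-0.7],[2,-5.4,16,0.1,0.5,-0.7],[2,-5.4,16,0.1,0.5,-0.7],[2,-5.4,16,0.1,0.5,-0.6],[0,0,0,0,0,0]]]}}

```text
t: 59.3
eef_pos: [0.4095, 0.3682, 0.0935]
ee_rot: [3.132, 0.009, 0.302]
force: [-0.0, -0.0, 0.3]
width: 0.0005
```

Run:
```python
from h import *
plan([0.4825,0.394,0.098],0.30,n=10)
plan([0.5125,0.4033,0.098],0.30,n=10)
```

```text
from [0.4095 0.3682 0.0935] [3.132 0.009 0.302] t 59.3
[[[8, 0, -1, 0.1, 0.1, 0], [8, 0, -1, 0.1, 0.1, 0], [8, 0, -1, 0.1, 0.1, 0], [8, 0, 0, 0.1, 0.1, 0], [8, 0, 0, 0.1, 0.1, 0]]]
[[[8, 0, 0, 0.1, 0.1, 0], [8, 0, 0, 0.1, 0.1, 0], [8, 0, 0, 0.1, 0.1, 0], [8, 0, 0, 0.1, 0.1, 0], [8, 0, 0, 0.1, 0.1, 0]]]
from [0.4095 0.3682 0.0935] [3.132 0.009 0.302] t 59.3
[[[11, 0, -1, 0.1, 0.1, 0], [11, 0, -1, 0.1, 0.1, 0], [11, 0, -1, 0.1, 0.1, 0], [11, 0, -1, 0.1, 0.1, 0], [11, 0, -1, 0.1, 0.1, 0]]]
[[[11, 0, 0, 0.1, 0.1, 0], [11, 0, 0, 0.1, 0.1, 0], [11, 0, 0, 0.1, 0.1, 0], [11, 0, 0, 0.1, 0.1, 0], [11, 0, 0, 0.1, 0.1, 0]]]
```

{"name": "carry_out", "arguments": {"moves": [[[10,-0.3,-1,0.1,0.1,0],[10,-0.3,-1,0.1,0.1,0],[10,-0.3,-1,0.1,0.1,0],[10,-0.3,-1,0.1,0.1,0],[10,-0.3,0,0,0.1,0]]]}}

```text
t: 59.8
eef_pos: [0.4618, 0.3839, 0.0994]
ee_rot: [3.138, -0.001, 0.3]
force: [-1.8, 0.1, 1.3]
width: -0.0003
```

{"name": "carry_out", "arguments": {"moves": [[[8,0,0,0,0,0],[8,0,0,0,0,0],[8,0,0,0,0,0],[8,0,0,0,0,0],[5,0,0,0,0,0]]]}}

```text
t: 60.3
eef_pos: [0.5013, 0.3956, 0.0997]
ee_rot: [3.138, -0.001, 0.299]
force: [-0.2, -0.2, -0.7]
width: 0.0003
```

Run:
```python
from h import *
s=arm.get_state(); print(s['eef_pos'],s['force'])
f=grab('wrist','w22'); comps(f,(100,130,80),(125,255,255),.092,'blueW'); comps(grab('side','side4'),(105,150,80),(125,255,255),.092,'blueS'); comps(grab('top'),(105,150,80),(125,255,255),.092,'blueT')
```

```text
[0.50133455 0.39562993 0.09965615] [-0.23432522 -0.20007456 -0.74483388]
blueW 2094 [243.9 206.4] [218 181  52  52] [0.5189 0.4066 0.092 ]
```

{"name": "carry_out", "arguments": {"moves": [[[3,0,0,0,0,0],[3,0,0,0,0,0],[3,0,0,0,0,0],[3,0,0,0,0,0],[2,0,0,0,0,0]]]}}

```text
t: 60.95
eef_pos: [0.5129, 0.3992, 0.0993]
ee_rot: [3.137, 0.003, 0.3]
force: [-2.6, -2.0, -0.7]
width: 0.0006
```

Run:
```python
from h import *
s=arm.get_state(); print(s['eef_pos'],s['force'])
f=grab('wrist','w23'); comps(f,(100,130,80),(125,255,255),.092,'blueW')
```

```text
[0.51288545 0.3991697  0.0993138 ] [-2.64482418 -1.99120917 -0.71602774]
blueW 1959 [245.2 201. ] [221 176  50  50] [0.5335 0.4103 0.092 ]
```

{"name": "carry_out", "arguments": {"moves": [[[3,0,0,0,0,0],[3,0,0,0,0,0],[3,0,0,0,0,0],[2,0,0,0,0,0],[2,0,0,0,0,0]]]}}

```text
t: 61.5
eef_pos: [0.5138, 0.3995, 0.0991]
ee_rot: [3.136, 0.03, 0.3]
force: [-5.4, -1.5, 2.2]
width: 0.0001
```

Run:
```python
from h import *
s=arm.get_state(); print(s['eef_pos'],s['force'])
f=grab('wrist','w24'); comps(f,(100,130,80),(125,255,255),.092,'blueW')
```

```text
[0.51379296 0.3995246  0.09914451] [-5.38503006 -1.53512778  2.24114818]
blueW 1992 [245.4 202.8] [221 178  50  50] [0.5335 0.4103 0.092 ]
```

{"name": "carry_out", "arguments": {"moves": [[[-10,0,0,0,0.3,0],[-20,0,0,0,0.3,0],[-25,0,-10,0,0.3,0],[-25,0,-30,0,0.3,0],[-20,0,-40,0,0,0]]]}}

```text
t: 62.05
eef_pos: [0.4181, 0.3699, 0.1771]
ee_rot: [3.135, 0.006, 0.298]
force: [0.4, 0.4, 0.9]
width: 0.0004
```

{"name": "carry_out", "arguments": {"moves": [[[-20,0,-40,0,0,0],[-20,0,-40,0,0,0],[0,0,-20,0,0,0],[0,0,0,0,0,0],[0,0,0,0,0,0]]]}}

```text
t: 62.55
eef_pos: [0.3789, 0.3602, 0.2884]
ee_rot: [-3.14, -0.016, 0.3]
force: [-0.1, 0.8, -0.5]
width: 0.0006
```

Run:
```python
from h import *
s=arm.get_state(); print(s['t'],s['eef_pos'],s['force'])
f=grab('wrist','w25'); comps(f,(100,130,80),(125,255,255),.092,'blueW'); comps(f,(4,180,150),(20,255,255),.125,'knob',100,2500)
h=grab('side','side5'); comps(h,(105,150,80),(125,255,255),.092,'blueS'); t=grab('top','top8'); comps(t,(105,150,80),(125,255,255),.092,'blueT'); blanks(t)
a=cv2.resize(cv2.imread('pics/side5.png'),(800,600),interpolation=cv2.INTER_CUBIC); a[380:600,500:800]=cv2.resize(cv2.imread('pics/w25.png'),(300,220)); cv2.imwrite('pics/m5.png',a)
```

```text
62.55 [0.37894541 0.36021928 0.28839523] [-0.12871439  0.81096537 -0.45952651]
blueW 284 [252.   13.4] [240   0  25  24] [0.5304 0.4097 0.092 ]
knob 115 [421.3 110.8] [412 102  20  17] [0.4896 0.2317 0.125 ]
knob 232 [383.1 124.5] [374 114  20  21] [0.4674 0.2609 0.125 ]
blueS 42 [201.   99.7] [198  96   7   8] [0.5352 0.4136 0.092 ]
blueT 44 [126.  194.9] [123 192   7   7] [0.5364 0.4113 0.092 ]
disc px [342.9 104.3] ax [ 26.5 138.3] world [ 0.8597 -0.3172  0.007 ] bar px [337.  111.5] 6 r mm 34.1 ang 2.442
disc nobar [349.1 105.8] (15.48729133605957, 20.084163665771484) [ 0.8539 -0.3385  0.007 ]
disc nobar [235.1  95. ] (22.321853637695312, 23.65364646911621) [0.8977 0.0622 0.007 ]
```

Run:
```python
from h import *
for n in ('side0','side3','side5'): comps(load(n),(4,180,120),(16,255,255),.125,'knob '+n,25,80)
for n in ('top0','top8'): comps(load(n),(0,0,190),(180,40,255),.007,'silver '+n,100,260)
print(arm.hand_in())
```

```text
knob side3 33 [227.5 135.9] [225 133   6   7] [0.5423 0.1934 0.125 ]
knob side3 34 [334.9 209.6] [327 205  16   8] [ 0.6935 -0.1636  0.125 ]
knob side5 31 [334.8 209.5] [327 205  16   8] [ 0.6934 -0.1634  0.125 ]
silver top0 112 [215.7 142.3] [209 136  14  13] [0.7279 0.1306 0.007 ]
silver top0 133 [  3.  218.9] [  0 210   8  19] [0.4714 0.8494 0.007 ]
silver top0 190 [303.3 220.8] [296 213  16  16] [ 0.4511 -0.1661  0.007 ]
silver top8 112 [215.7 142.3] [209 136  14  13] [0.7279 0.1306 0.007 ]
silver top8 134 [  3.  218.8] [  0 210   8  19] [0.4716 0.8493 0.007 ]
silver top8 190 [303.3 220.8] [296 213  16  16] [ 0.4511 -0.1661  0.007 ]
the job is handed in; nothing more can be done
None
```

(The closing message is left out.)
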